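Press the lid home on a sample canister and hold the press down

TASK

Close the sample canister: lift the handled canister off the lab jack, set it down centred on the round bed plate under the ram of the lever press and let go of it. Then flip the press's safety catch right over to the back so that it stays open, and pull the lever forward and down until the ram has pushed the lid fully home (only the ram may push the lid). Finish while still holding the lever down, so that the ram keeps firm pressure on the lid, and leave the glassware and everything else on the bench where it is.

Things in the scene. Friction and masses are not known exactly. Their poses are not given: they have to be found in the camera images.
- canister: Steel sample canister with a lid, upright on the lab jack; 60 mm in diameter (rim 64), 58 mm high without lid, 0.2 to 0.35 kg. Origin: centre of underside, z up. A straight stick handle points along its own -x: flat-sided bar 10 mm wide (y), 16 mm tall, centre line 42 mm above the underside, from 29 to 109 mm out from the canister's axis (black from 49 mm on).
- lid (a joint): Push-on lid of the canister, a flat disc 63 mm in diameter and 7 mm thick: how far it has been pushed down. 0 at the start (its top 70 mm above the canister's underside), 0.005 m fully home (top at 65 mm). It needs about 16 N, and stays where it is pushed.
- lab_jack: Scissor lab jack, the canister's stand, fixed. Top plate 110 x 100 mm, its upper face 70 mm above the work surface. Origin: centre of its underside. It stands to the left or to the right of the press.
- press: Small grey C-frame lever press, fixed. Origin on the work surface below the ram axis; z up; its open front looks along its -x, roughly to the robot. Base 120 mm wide, 20 high, x from -115 to 135 mm. Column 50 mm wide from x 65 mm on. Head 56 mm wide (y), x from -24 to 115 mm, underside 137 mm and top 200 mm up; the ram bar rises through it to 240 mm.
- bed (a point): Centre of the top of the round bed plate (96 mm in diameter, 32 mm above the work surface), exactly below the ram; axes as the press. The canister belongs here, best with its handle out of the front (along the press's -x).
- ram: Ram of the press: a 20 mm square bar with a round foot 34 mm in diameter, 12 mm thick. Origin: centre of the foot's underside, 124 mm above the work surface at the start (22 mm above the raised lid of a canister on the bed). The lever moves it straight down, 28 mm per rad.
- lever_angle (a joint): Press lever on the press's +y side, hinged about its y axis. 0 at start (upright, leaning 0.12 rad back); grows to 1.25 as its top is pulled to the press's -x and down. With the canister on the bed the foot meets the lid near 0.79; lid home near 0.96. A spring lifts it when let go. At the grip 1 to 2 N move it, about 5 N push the lid home, 6 N or more keep it firm. Locked while the catch is closed.
- lever: The lever itself: 14 mm steel rod with a black round grip sleeve up to 25 mm in diameter, 97 to 165 mm out from its axis. Origin on its axis, in the press's middle plane (press x 35 mm, y 0, z 175 mm); it turns with the lever; the rod is 85 mm to its +y.
- grip_mid (a point): Middle of the lever's grip, 135 mm from the lever's axis; at the start about 309 mm above the work surface, 51 mm behind and 85 mm left of the press's origin.
- lever_pivot (a point): Point on the lever's axis beside the rod: in the press's frame 35 mm behind (+x), 85 mm left (+y), 175 mm up.
- catch (a joint): Safety catch on the press's -y side: a steel hook lying forward over a toothed disc on the lever's shaft, locking the lever. Hinged about the press's y: 0 closed, 1.7 flipped right over, turning up and backwards (press's +x). About 0.5 N at the knob. It drops shut unless taken past its balance point near 1.0, beyond which it falls open by itself. The lever is free from about 0.4.
- catch_knob (a point): Centre of the catch's black ball knob, 22 mm in diameter, on a 10 mm stem that rises from the hook's arm near its hinge; closed it is 269 mm above the work surface, 78 mm behind and 55 mm right of the press's origin; it is 61 mm from the catch's hinge. It can be pinched or pushed back.
- catch_pivot (a point): Hinge of the catch: in the press's frame 90 mm behind, 55 mm right, 209 mm up. The hook's arm is a 12 mm wide bar reaching 70 mm forward from it when closed.
- hotplate: Bystander, fixed: white hotplate stirrer, 150 x 150 mm, 78 mm high, on the other side of the press from the lab jack. Origin: centre of its underside.
- beaker: Bystander: glass beaker on the hotplate, 72 mm in diameter, 95 mm high. Origin: centre of its underside, as for the other bystanders.
- amber_bottle: Bystander: amber bottle, 68 mm in diameter, 155 mm high.
- green_bottle: Bystander: green bottle, 68 mm in diameter, 210 mm high.
- flask: Bystander: conical glass flask, 76 mm in diameter at the foot, 102 mm high.
- cork_ring: Bystander: cork ring lying flat, 96 mm in diameter, 26 mm high.
- dish: Bystander: small glass dish, 72 mm in diameter, 24 mm high, between the robot and the press.
- spatula: Bystander: steel spatula lying flat, 140 mm long.
- vial: Bystander: small capped vial, 28 mm in diameter, 50 mm high.

How it is judged:
By the outcome, as a careful person would: the job done as asked, in the order asked, and still so for the second after the job is handed in, while the arm keeps its last pose, push and grip.
It also fails if it takes over 72 s, if anything falls off the work surface, if the arm or the gripper's body presses on something with over 40 N, if the wrist force passes 120 N, or if a joint passes its speed limit or range.

ROBOT

A 6-joint arm with a two-finger parallel gripper is mounted at the origin on the work surface. World frame = base frame: x ahead of the robot, y to its left, z up, the work surface at z = 0. Lengths are in m, angles in rad, forces in N, time in s.
With the tool pointing down it reaches from about 0.375 to 0.975 m from the base axis. Payload 3.8 kg.
Tool frame: the origin (TCP) lies at the very end of the fingers, on their centre line; the grasp point (between the pads) lies 19 mm behind it (bot.grip_point_offset is the distance from the TCP to the grasp point, in m); z points along the fingers, x is the direction in which the jaws open and shut, and the axes are right-handed (so a half turn about z gives the same grasp; the last joint's range is limited). The gripper opens to 85 mm and grips with 20 to 120 N. Pads are 22 mm wide; open, the fingers measure 114 mm over their backs; the gripper's body (76 mm by 85 mm) begins 54 mm behind the grasp point. The pads swing forward as they close: fully open they stand 13 mm farther back than shut.
Start: joints at [1.252, 0.264, 1.604, -0, 1.274, -0.037], TCP at [0.188, 0.648, 0.231] pointing down, gripper open.
Joint ranges: [-2.63, 2.63], [-0.94, 2.18], [0.31, 2.57], [-1.31, 4.45], [0, 2.66], [-2.55, 2.55]. Speed limits (rad/s): [2.57, 2.57, 3.14, 3.14, 3.14, 3.14].

INTERFACE

Orientations are given as a rotation vector (axis times angle).
In Python, from workcell import bot, read_camera gives the robot as it stands.
- The arm moves only by the tool arm_command, never from a script. Its argument "rows" is a list of rows, each an object with "delta_rot": the turn, a rotation vector about the tool's x, y, z in rad, a list of three; "xyz": the shift along the tool's x, y, z in m, a list of three; "gripper": the finger opening in m, from 0 to 0.0854. A call has 1 to 12 rows; each row shifts and turns the commanded pose from where the row before left it, along the tool's axes as they then stand; what a row does not reach is not made up. A row lasts 1/10 s, in which the tool goes at most 50 mm and 8.59 degrees, less where a joint would pass 70% of its speed; a pose out of reach is approached as far as the arm can. A call is refused whole if a number of a shift passes 0.05 or a number of a turn 0.15, either way. A call with a gripper value outside its range is refused whole. The fingers move at their own pace and stop on an object; "force" is the grip in N (left out, the last holds). Time passes only in rows, so rows that do not move let the fingers close. It gives the time, the measured TCP pose, the force and the opening at its end, in the units of the state.
- bot.read_state(): the state, without advancing time (a new reading comes with each control period).
- read_camera(name): name is "scene" or "top" or "wrist"; returns a dict with "pixels" (480x640x3 uint8, red, green, blue), "range_z" (480x640 float32, m along the optical axis (not along the pixel's ray), 0 where there is no reading), "intrinsics" (3x3 intrinsics, pixels), "camera_from_world" (4x4, takes a point from world to camera coordinates). Camera axes: x right, y up, looking along -z (the intrinsics and any distortion apply to the point x, -y, -z); pixel columns grow to the right and rows downward; lengths in m; the calibration is good to about 2 mm. A picture is of the moment at which its call begins.
- bot.finish_job(): hands the job in, once; it reports no verdict.
The state is a dict: "time": time; "q": joint angles; "joint_vel": joint speeds; "joint_torque": joint torques, N m; "tool_pos": TCP position; "tcp_rot": TCP orientation; "wrist_force": force on the tool from outside, world axes, zero at the start; "torque": the same for the moment, N m; "width": opening from 0.0 (shut) to 1.0 (fully open).
Only numpy, scipy, OpenCV 4.12 (cv2) and the standard library are available. Lean on these libraries where they do the work, as an engineer would, in place of code of your own. Each camera call takes 0.05 s, during which the arm holds its last target.

## Working session

There is one attempt and no reset: what is moved stays moved. The work goes in short steps, Python scripts to look and compute and a tool call to move; the robot and the scene stay as the last step left them, time stands still between calls to the robot, and variables do not carry over. Pictures are saved under pics/ and viewed, and the job is handed in when it is done.

Besides the shell and the picture viewer there is one more tool, called after "Emit:" in YAML: its name, and indented under it one key for each argument. arm_command: Moves the arm, as the interface text tells. Its arguments: {"type":"object","properties":{"rows":{"type":"array","items":{"type":"object","properties":{"delta_rot":{"type":"array","items":{"type":"number"}},"xyz":{"type":"array","items":{"type":"number"}},"gripper":{"type":"number"}}}},"force":{"type":"number"}},"required":["rows"]}

```bash
ls; mkdir -p pics
python3 - <<'E'
from workcell import bot, read_camera
import cv2,numpy as np
print(bot.read_state(), bot.grip_point_offset)
for n in ("scene","top","wrist"):
    c=read_camera(n); cv2.imwrite(f"pics/{n}0.png",c["pixels"][:,:,::-1])
    np.savez(f"{n}0.npz",**c)
    print(n,c["intrinsics"].tolist(),np.round(c["camera_from_world"],3).tolist())
E
```

```text
pics
{'time': 0.0, 'q': array([ 1.25210960e+00,  2.64743195e-01,  1.60538762e+00,  1.63036444e-05,
        1.27368528e+00, -3.69018082e-02]), 'joint_vel': array([ 9.80875065e-05,  2.55915426e-03, -5.89372811e-04,  5.37150241e-04,
       -2.96355720e-04, -2.25390467e-04]), 'joint_torque': array([-2.63662630e-03, -5.15094566e+01, -3.67320979e+01, -3.01265436e-04,
        1.28016292e-02,  1.15633250e-05]), 'tool_pos': array([0.18746577, 0.64768308, 0.22996137]), 'tcp_rot': array([ 2.51037821,  1.8867177 , -0.00288029]), 'wrist_force': array([-0.60949243, -0.50333767, -0.72515538]), 'torque': array([-0.04203219, -0.03341631,  0.01290852]), 'width': 1.0031756218481254} 0.0187
scene [[479.0775101672761, 0.0, 319.2041538939108], [0.0, 479.0775101672761, 236.32634504318395], [0.0, 0.0, 1.0]] [[0.672, 0.741, 0.001, -0.371], [-0.644, 0.583, 0.495, 0.258], [0.366, -0.334, 0.869, -1.325], [0.0, 0.0, 0.0, 1.0]]
top [[511.92438010926264, 0.0, 325.7689569475634], [0.0, 511.92438010926264, 245.2201179389443], [0.0, 0.0, 1.0]] [[0.002, -1.0, 0.002, 0.018], [0.993, 0.002, 0.119, -0.568], [-0.119, 0.002, 0.993, -1.075], [0.0, 0.0, 0.0, 1.0]]
wrist [[393.608364522845, 0.0, 312.8505701524331], [0.0, 393.608364522845, 241.41126713512293], [0.0, 0.0, 1.0]] [[0.279, 0.96, -0.002, -0.675], [-0.914, 0.265, -0.307, 0.04], [-0.294, 0.087, 0.952, -0.38], [0.0, 0.0, 0.0, 1.0]]
```

View pics/scene0.png

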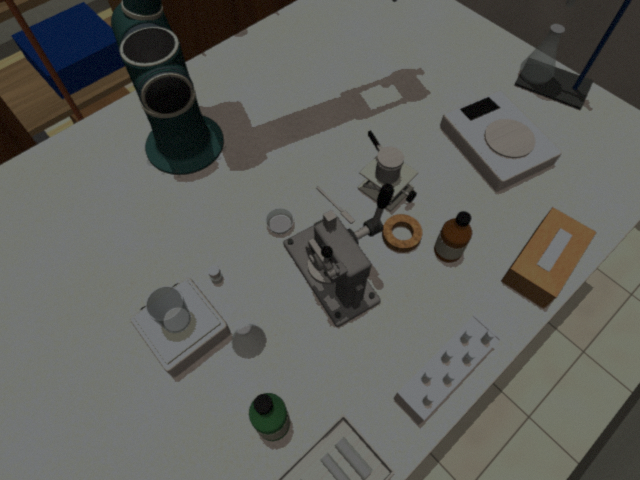

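View pics/top0.png

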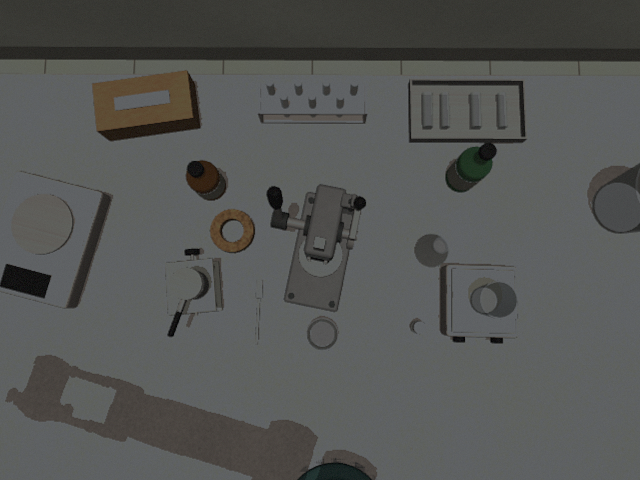

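View pics/wrist0.png

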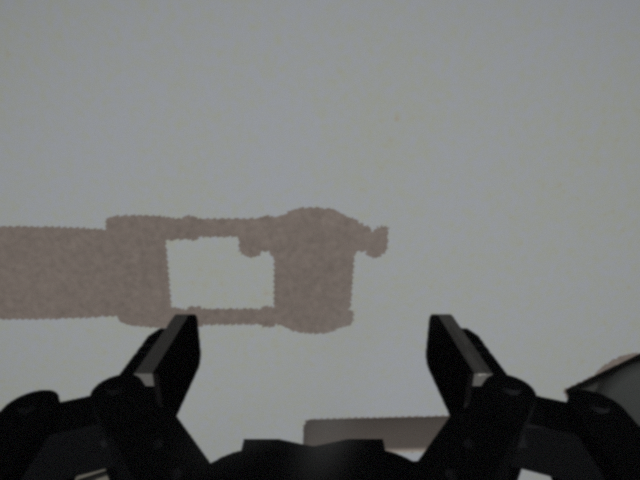

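```bash
cat > h.py <<'E'
import numpy as np, cv2
def load(n): return dict(np.load(f"{n}.npz"))
def cloud(c):
    K=c["intrinsics"];T=c["camera_from_world"];z=c["range_z"]
    v,u=np.mgrid[:480,:640]
    P=np.stack([(u-K[0,2])/K[0,0]*z,-(v-K[1,2])/K[1,1]*z,-z],-1)
    W=(P-T[:3,3])@T[:3,:3]
    W[z<=0]=np.nan
    return W
def proj(c,p):
    K=c["intrinsics"];T=c["camera_from_world"]
    q=np.asarray(p)@T[:3,:3].T+T[:3,3]
    return np.stack([K[0,0]*q[...,0]/-q[...,2]+K[0,2],-K[1,1]*q[...,1]/-q[...,2]+K[1,2]],-1)
def crop(c,u0,v0,w,h,s,name):
    im=c["pixels"][v0:v0+h,u0:u0+w,::-1]
    im=np.clip(im.astype(float)*1.7,0,255).astype(np.uint8)
    cv2.imwrite(name,cv2.resize(im,None,fx=s,fy=s,interpolation=cv2.INTER_CUBIC))
E
python3 - <<'E'
from h import *
t=load("top0");s=load("scene0")
crop(t,150,170,230,170,3.4,"pics/topc.png")
crop(s,260,120,190,210,2.8,"pics/scenec.png")
W=cloud(t)
for (u,v) in [(187,283),(190,275),(175,322),(205,300),(170,265),(320,240),(313,292),(60,350),(300,400),(485,300),(330,220)]: print((u,v),np.round(W[v,u],4))
E
```

```text
(187, 283) [0.4805 0.2892 0.137 ]
(190, 275) [0.4958 0.2828 0.1414]
(175, 322) [0.4047 0.3162 0.1149]
(205, 300) [0.4486 0.2699 0.0654]
(170, 265) [0.5211 0.3445 0.068 ]
(320, 240) [0.5524 0.0297 0.2366]
(313, 292) [0.4669 0.0467 0.0182]
(60, 350) [ 0.3404  0.5979 -0.0007]
(300, 400) [0.2355 0.074  0.    ]
(485, 300) [ 0.4495 -0.3077  0.0797]
(330, 220) [0.5951 0.0117 0.1968]
```

View pics/topc.png

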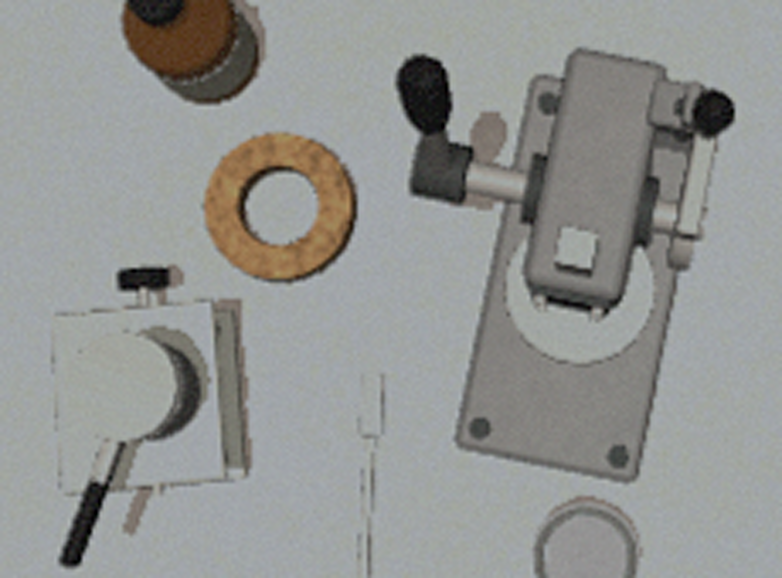

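View pics/scenec.png

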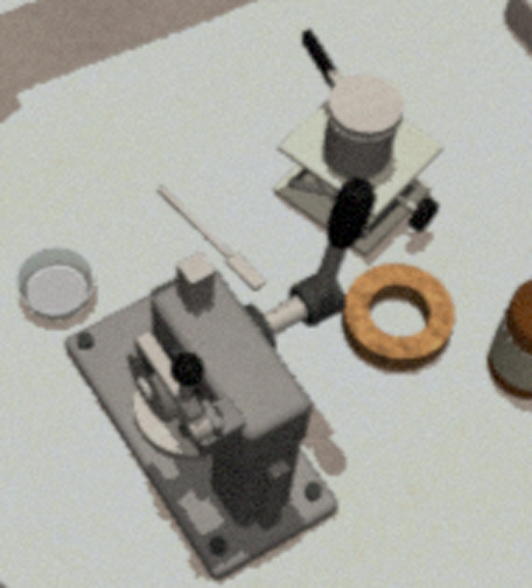

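Run:
```python
from h import *
from scipy.optimize import least_squares
res={}
for n in ("top0","scene0"):
    c=load(n);W=cloud(c).reshape(-1,3)
    def sel(lo,hi): return W[np.all((W>lo)&(W<hi),1)]
    L=sel([.42,.22,.128],[.58,.36,.16])
    pts=L[:,:2].astype(np.float32);(x,y),r=cv2.minEnclosingCircle(pts)
    H=sel([.36,.24,.105],[.45,.36,.128])
    print(n,"lid n",len(L),"med",np.round(np.median(L,0),4),"mean",L.mean(0).round(4),"minencl",x,y,r)
    if len(H): 
        m=H.mean(0);d=np.linalg.svd(H[:,:2]-m[:2],full_matrices=False)[2][0];d*=-np.sign(d[0])
        print("handle mean",m.round(4),"dir",d, "n",len(H),"range",((H[:,:2]-m[:2])@d).min(),((H[:,:2]-m[:2])@d).max())
    J=sel([.36,.2,.06],[.6,.4,.08]); print("jack",cv2.minAreaRect(J[:,:2].astype(np.float32)),J[:,2].mean())
    B=sel([.4,-.12,.012],[.8,.16,.026]); print("base",cv2.minAreaRect(B[:,:2].astype(np.float32)),B[:,2].mean())
    Hd=sel([.5,-.06,.19],[.72,.06,.206]);print("head",cv2.minAreaRect(Hd[:,:2].astype(np.float32)),Hd[:,2].mean())
    R=sel([.5,-.02,.228],[.6,.08,.25]);print("ram",R.mean(0),cv2.minAreaRect(R[:,:2].astype(np.float32)))
    Bd=sel([.45,-.1,.028],[.65,.1,.038]);print("bed n",len(Bd),Bd.mean(0))
```

```text
top0 lid n 834 med [0.4795 0.2912 0.1381] mean [0.4795 0.2913 0.138 ] minencl 0.47909462451934814 0.29178744554519653 0.032118845731019974
handle mean [0.4137 0.3132 0.1164] dir [-0.93902087  0.34386015] n 248 range -0.04459400502658861 0.039251691744659714
jack ((0.4768330454826355, 0.30194538831710815), (0.11007464677095413, 0.10206909477710724), 5.7308454513549805) 0.06836438480719463
base ((0.5407493710517883, 0.03307560831308365), (0.11962801963090897, 0.2830647826194763), 78.54581451416016) 0.018282320537085076
head ((0.590430736541748, 0.011424370110034943), (0.09422314167022705, 0.1402890682220459), 82.93912506103516) 0.19769688465742424
ram [0.54728008 0.03142463 0.23774816] ((0.5478106737136841, 0.03146853670477867), (0.0198280680924654, 0.02023228444159031), 79.1294174194336)
bed n 635 [0.52962519 0.03058176 0.03068663]
scene0 lid n 500 med [0.4821 0.288  0.1393] mean [0.482  0.2884 0.1388] minencl 0.48122677206993103 0.2898843288421631 0.03285228833556175
handle mean [0.4083 0.3138 0.1165] dir [-0.94523368  0.32639439] n 120 range -0.032370795000681025 0.03180191017120523
jack ((0.47744184732437134, 0.30007997155189514), (0.11010488867759705, 0.10250774770975113), 6.0224456787109375) 0.06982344621281632
base ((0.5424622297286987, 0.030091337859630585), (0.11995213478803635, 0.2847105860710144), 79.37421417236328) 0.019230105405053377
head ((0.5903206467628479, 0.008491195738315582), (0.09907557815313339, 0.14139869809150696), 75.1177749633789) 0.19871929948377848
ram [0.55017425 0.02895398 0.23757637] ((0.5491753220558167, 0.03018994629383087), (0.020307868719100952, 0.02156205102801323), 78.48884582519531)
bed n 227 [ 0.55672951 -0.00504027  0.03149775]
```

```bash
cat >> h.py <<'E'
from scipy.spatial.transform import Rotation as Rn
CAN=np.array([.4808,.2900]); HD=np.deg2rad(160.5)
BED=np.array([.5487,.0302]); YAW=np.deg2rad(-11.2)
def press(x,y,z):
    c,s=np.cos(YAW),np.sin(YAW); return np.array([BED[0]+c*x-s*y,BED[1]+s*x+c*y,z])
def to(st,grasp,psi,n=1):
    """psi=heading of tool y, tool down; grasp point target"""
    R0=Rn.from_rotvec(st["tcp_rot"]);y=np.array([np.cos(psi),np.sin(psi),0]);z=np.array([0,0,-1.]);x=np.cross(y,z)
    R1=Rn.from_matrix(np.stack([x,y,z],1))
    tcp=np.asarray(grasp)-np.array([0,0,-1])*.0187
    tcp=np.asarray(grasp)+np.array([0,0,-1])*.0187
    d=R0.inv().apply(tcp-st["tool_pos"]); r=(R0.inv()*R1).as_rotvec()
    print("TCP",np.round(tcp,4),"shift",np.round(d,4),"/n",np.round(d/n,4),"turn",np.round(r,4),"now",np.round(st["tool_pos"],4),"F",np.round(st["wrist_force"],2),"w",round(st["width"],3),"t",st["time"])
E
python3 - <<'E'
from h import *
from workcell import bot
g=CAN+.088*np.array([np.cos(HD),np.sin(HD)])
to(bot.read_state(),[*g,.20],HD-np.pi,12)
E
```

```text
TCP [0.3978 0.3194 0.1813] shift [-0.2569  0.2934  0.0494] /n [-0.0214  0.0244  0.0041] turn [-0.      0.0018  0.0585] now [0.1875 0.6478 0.2302] F [-0.08  0.07 -0.  ] w 1.001 t 0.15
```

Emit:
arm_command:
  rows:
    - {"xyz": [-0.0214, 0.0244, 0.004], "gripper": 0.04}
    - {"xyz": [-0.0214, 0.0244, 0.004]}
    - {"xyz": [-0.0214, 0.0244, 0.004]}
    - {"xyz": [-0.0214, 0.0244, 0.004]}
    - {"xyz": [-0.0214, 0.0244, 0.004]}
    - {"xyz": [-0.0214, 0.0244, 0.004]}
    - {"xyz": [-0.0214, 0.0244, 0.004]}
    - {"xyz": [-0.0214, 0.0244, 0.004]}
    - {"xyz": [-0.0214, 0.0244, 0.004]}
    - {"xyz": [-0.0214, 0.0244, 0.004]}
    - {"xyz": [-0.0214, 0.0244, 0.004]}
    - {"xyz": [-0.0214, 0.0244, 0.004]}

```text
invalid input
```

Emit:
arm_command:
  rows:
    - {"delta_rot": [0, 0.0018, 0.0585]}
    - {"xyz": [0, 0, 0]}
    - {"xyz": [0, 0, 0]}
    - {"xyz": [0, 0, 0]}

```text
invalid input
```

Run:
```python
from h import *
from workcell import bot,read_camera
g=CAN+.088*np.array([np.cos(HD),np.sin(HD)])
to(bot.read_state(),[*g,.112],HD-np.pi,3)
c=read_camera("wrist"); np.savez("wrist1.npz",**c); crop(c,0,0,640,480,1.25,"pics/wrist1.png")
p=[[*(CAN+r*np.array([np.cos(HD),np.sin(HD)])),.12] for r in (.03,.05,.109)]
print(proj(c,np.array(p)), proj(c,np.array([[*CAN,.14]])))
W=cloud(c)
```

```text
TCP [0.3978 0.3194 0.0933] shift [-0.2568  0.2934  0.1374] /n [-0.0856  0.0978  0.0458] turn [-0.      0.0018  0.0585] now [0.1875 0.6478 0.2302] F [-0.08  0.07 -0.  ] w 1.001 t 0.15
[[ 37.37844772 590.89872316]
 [ 34.02145495 576.34244159]
 [ 23.43159609 530.42367514]] [[ 27.98446921 637.92471304]]
```

View pics/wrist1.png

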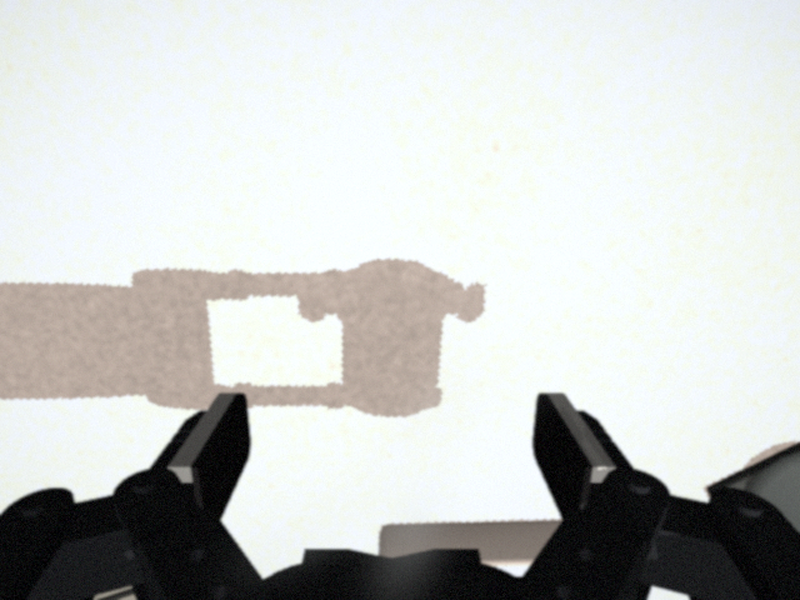

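Emit:
arm_command:
  rows:
    - {"xyz": [-0.0214, 0.0244, 0.004], "delta_rot": [0, 0, 0], "gripper": 0.04}
    - {"xyz": [-0.0214, 0.0244, 0.004], "delta_rot": [0, 0, 0], "gripper": 0.04}
    - {"xyz": [-0.0214, 0.0244, 0.004], "delta_rot": [0, 0, 0], "gripper": 0.04}
    - {"xyz": [-0.0214, 0.0244, 0.004], "delta_rot": [0, 0, 0], "gripper": 0.04}
    - {"xyz": [-0.0214, 0.0244, 0.004], "delta_rot": [0, 0, 0], "gripper": 0.04}
    - {"xyz": [-0.0214, 0.0244, 0.004], "delta_rot": [0, 0, 0], "gripper": 0.04}
    - {"xyz": [-0.0214, 0.0244, 0.004], "delta_rot": [0, 0, 0], "gripper": 0.04}
    - {"xyz": [-0.0214, 0.0244, 0.004], "delta_rot": [0, 0, 0], "gripper": 0.04}
    - {"xyz": [-0.0214, 0.0244, 0.004], "delta_rot": [0, 0, 0], "gripper": 0.04}
    - {"xyz": [-0.0214, 0.0244, 0.004], "delta_rot": [0, 0, 0], "gripper": 0.04}
    - {"xyz": [-0.0214, 0.0244, 0.004], "delta_rot": [0, 0, 0], "gripper": 0.04}
    - {"xyz": [-0.0214, 0.0244, 0.004], "delta_rot": [0, 0, 0], "gripper": 0.04}
  force: 80

```text
time: 1.4
tool_pos: [0.398, 0.319, 0.1831]
tcp_rot: [2.511, 1.888, 0.0]
wrist_force: [1.4, -0.5, -0.4]
width: 0.467
```

Emit:
arm_command:
  rows:
    - {"xyz": [0, 0, 0], "delta_rot": [0, 0.0018, 0.0585], "gripper": 0.04}
    - {"xyz": [0, 0, 0], "delta_rot": [0, 0, 0], "gripper": 0.04}
    - {"xyz": [0, 0, 0], "delta_rot": [0, 0, 0], "gripper": 0.04}

```text
time: 1.7
tool_pos: [0.3975, 0.3203, 0.1833]
tcp_rot: [-2.564, -1.814, -0.002]
wrist_force: [0.3, 0.4, 0.3]
width: 0.468
```

Run:
```python
from h import *
from workcell import bot,read_camera
g=CAN+.088*np.array([np.cos(HD),np.sin(HD)])
to(bot.read_state(),[*g,.112],HD-np.pi,3)
c=read_camera("wrist"); np.savez("wrist1.npz",**c); crop(c,0,0,640,480,1.25,"pics/wrist2.png")
p=[[*(CAN+r*np.array([np.cos(HD),np.sin(HD)])),.12] for r in (.03,.05,.109)]
print(proj(c,np.array(p)), proj(c,np.array([[*CAN,.14]])))
```

```text
TCP [0.3978 0.3194 0.0933] shift [-0.001   0.0007  0.09  ] /n [-0.0003  0.0002  0.03  ] turn [-0.0002 -0.0019  0.0011] now [0.3975 0.3203 0.1833] F [0.29 0.4  0.28] w 0.468 t 1.7
[[309.48556291 352.34852394]
 [309.41066949 322.9785897 ]
 [309.16472688 226.53061807]] [[309.38213027 416.94121448]]
```

View pics/wrist2.png

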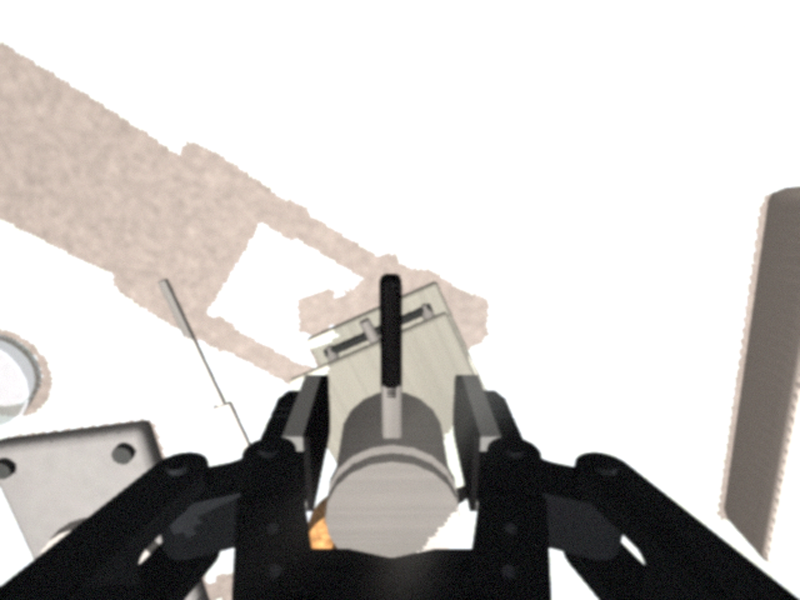

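Run:
```python
from h import *
c=load("wrist1");W=cloud(c)
for p in [(313,225),(313,260),(313,300),(313,330),(314,404),(280,390),(345,390),(314,430),(330,290),(200,450),(500,100)]: print(p,W[p[1],p[0]].round(4))
T=c["camera_from_world"];print("cam",-T[:3,:3].T@T[:3,3])
F=W.reshape(-1,3);L=F[np.all((F>[.42,.22,.128])&(F<[.58,.36,.15]),1)]
print(len(L),L.mean(0),cv2.minEnclosingCircle(L[:,:2].astype(np.float32)))
H=F[np.all((F>[.36,.28,.105])&(F<[.45,.36,.128]),1)];m=H.mean(0);d=np.linalg.svd(H[:,:2]-m[:2],full_matrices=False)[2][0];print(m,d,((H[:,:2]-m[:2])@d).min(),((H[:,:2]-m[:2])@d).max(), np.degrees(np.arctan2(d[1],d[0])))
```

```text
(313, 225) [0.3783 0.3285 0.1185]
(313, 260) [0.3968 0.322  0.1206]
(313, 300) [0.4198 0.3138 0.121 ]
(313, 330) [0.439  0.307  0.1196]
(314, 404) [0.4727 0.2957 0.1405]
(280, 390) [0.4573 0.2808 0.1405]
(345, 390) [0.4696 0.3153 0.1404]
(314, 430) [0.4907 0.2894 0.1399]
(330, 290) [0.4402 0.3196 0.0701]
(200, 450) [0.375  0.3061 0.2659]
(500, 100) [0.3625 0.4887 0.0011]
cam [0.32404764 0.34720886 0.32609206]
7590 [0.47334721 0.29497595 0.13917464] ((0.47955235838890076, 0.29285117983818054), 0.031804244965314865)
[0.41283481 0.31502274 0.11981896] [ 0.92903769 -0.36998509] -0.0380661224490627 0.04644397943642999 -21.71469795001764
```

Emit:
arm_command:
  rows:
    - {"xyz": [0, 0, 0.03], "delta_rot": [0, 0, 0], "gripper": 0.04}
    - {"xyz": [0, 0, 0.03], "delta_rot": [0, 0, 0], "gripper": 0.04}
    - {"xyz": [0, 0, 0.03], "delta_rot": [0, 0, 0], "gripper": 0.04}
    - {"xyz": [0, 0, 0], "delta_rot": [0, 0, 0], "gripper": 0.04}
    - {"xyz": [0, 0, 0], "delta_rot": [0, 0, 0], "gripper": 0.02}
    - {"xyz": [0, 0, 0], "delta_rot": [0, 0, 0], "gripper": 0.01}
    - {"xyz": [0, 0, 0], "delta_rot": [0, 0, 0], "gripper": 0}
    - {"xyz": [0, 0, 0], "delta_rot": [0, 0, 0], "gripper": 0}
    - {"xyz": [0, 0, 0], "delta_rot": [0, 0, 0], "gripper": 0}
    - {"xyz": [0, 0, 0], "delta_rot": [0, 0, 0], "gripper": 0}
  force: 90

```text
time: 2.75
tool_pos: [0.3986, 0.3216, 0.095]
tcp_rot: [-2.564, -1.812, -0.007]
wrist_force: [-2.3, 1.4, 6.3]
width: 0.097
```

Emit:
arm_command:
  rows:
    - {"xyz": [0, 0, -0.005], "delta_rot": [0, 0, 0], "gripper": 0}
    - {"xyz": [0, 0, -0.01], "delta_rot": [0, 0, 0], "gripper": 0}
    - {"xyz": [0, 0, -0.01], "delta_rot": [0, 0, 0], "gripper": 0}
    - {"xyz": [0, 0, 0], "delta_rot": [0, 0, 0], "gripper": 0}
    - {"xyz": [0, 0, 0], "delta_rot": [0, 0, 0], "gripper": 0}

```text
time: 3.25
tool_pos: [0.3978, 0.3205, 0.1187]
tcp_rot: [-2.565, -1.813, -0.004]
wrist_force: [-0.5, -0.4, -1.9]
width: 0.093
```

```bash
sed -i 's/^CAN=.*/CAN=np.array([.4800,.2912]); HD=np.deg2rad(160.3)/' h.py
python3 - <<'E'
from h import *
from workcell import bot,read_camera
s=bot.read_state();print(s["wrist_force"],s["torque"],s["tool_pos"])
for n in ("wrist","scene"):
    c=read_camera(n); np.savez(n+"3.npz",**c); 
    crop(c,*((0,0,640,480,1.25) if n=="wrist" else (260,40,240,210,2.8)),f"pics/{n}3.png")
E
```

```text
[-0.48058175 -0.38132464 -1.87364373] [0.05639713 0.23092632 0.02508892] [0.39781019 0.3204757  0.11871746]
```

View pics/wrist3.png

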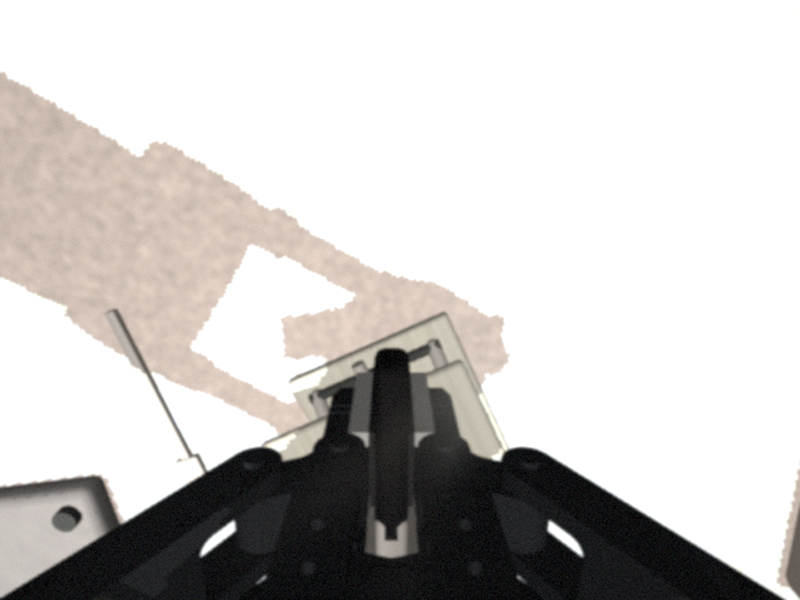

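View pics/scene3.png

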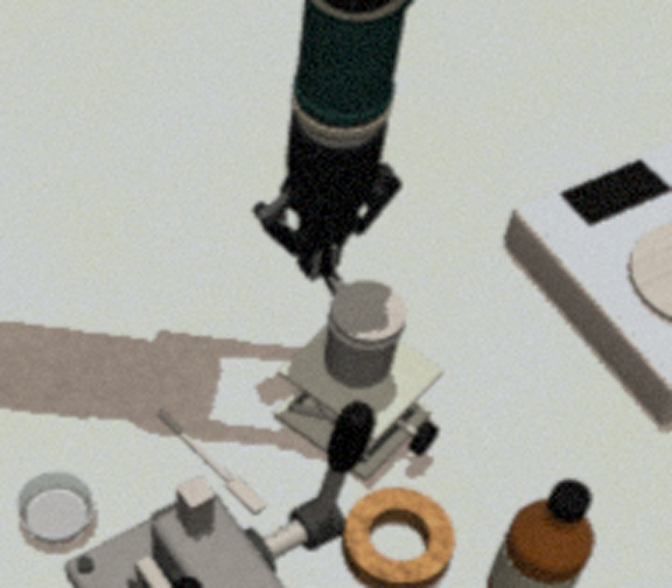

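Run:
```python
from h import *
from workcell import bot,read_camera
t=read_camera("top");np.savez("top3.npz",**t)
for n in ("top3","scene3"):
    W=cloud(load(n)).reshape(-1,3)
    L=W[np.all((W>[.44,.25,.15])&(W<[.52,.335,.18]),1)]
    A=np.c_[L[:,:2]-L[:,:2].mean(0),np.ones(len(L))];k=np.linalg.lstsq(A,L[:,2],rcond=None)[0]
    print(n,len(L),L.mean(0).round(4),"slope",k[:2],"z",k[2],cv2.minEnclosingCircle(L[:,:2].astype(np.float32)))
```

```text
top3 868 [0.4785 0.2906 0.16  ] slope [-0.01000251 -0.00022674] z 0.15997762622258402 ((0.4782639443874359, 0.291126012802124), 0.03171705827116966)
scene3 507 [0.4814 0.2877 0.1611] slope [-0.03848255  0.02742339] z 0.16114467319541143 ((0.4796483814716339, 0.2894723117351532), 0.03307707607746124)
```

Run:
```python
from h import *
from workcell import bot
to(bot.read_state(),[.3855,.064,.1187+.0187],YAW,12)
```

```text
TCP [0.3855 0.064  0.1187] shift [-0.2453  0.0745 -0.0012] /n [-0.0204  0.0062 -0.0001] turn [-0.0005 -0.001  -0.1449] now [0.3972 0.3201 0.1178] F [-0.24  0.91 -3.27] w 0.094 t 3.4
```

Emit:
arm_command:
  rows:
    - {"xyz": [-0.008, 0.002, -0.001], "delta_rot": [0, 0, 0], "gripper": 0}
    - {"xyz": [-0.016, 0.005, 0], "delta_rot": [0, 0, 0], "gripper": 0}
    - {"xyz": [-0.024, 0.007, 0], "delta_rot": [0, 0, 0], "gripper": 0}
    - {"xyz": [-0.026, 0.008, 0], "delta_rot": [0, 0, 0], "gripper": 0}
    - {"xyz": [-0.026, 0.008, 0], "delta_rot": [0, 0, 0], "gripper": 0}
    - {"xyz": [-0.026, 0.008, 0], "delta_rot": [0, 0, 0], "gripper": 0}
    - {"xyz": [-0.026, 0.008, 0], "delta_rot": [0, 0, 0], "gripper": 0}
    - {"xyz": [-0.026, 0.008, 0], "delta_rot": [0, 0, 0], "gripper": 0}
    - {"xyz": [-0.026, 0.008, 0], "delta_rot": [0, 0, 0], "gripper": 0}
    - {"xyz": [-0.02, 0.006, 0], "delta_rot": [0, 0, 0], "gripper": 0}
    - {"xyz": [-0.014, 0.004, 0], "delta_rot": [0, 0, 0], "gripper": 0}
    - {"xyz": [-0.007, 0.002, 0], "delta_rot": [0, 0, 0], "gripper": 0}

```text
time: 4.6
tool_pos: [0.3845, 0.0628, 0.1185]
tcp_rot: [-2.566, -1.81, -0.001]
wrist_force: [-0.2, 0.5, -2.1]
width: 0.097
```

Emit:
arm_command:
  rows:
    - {"xyz": [0, 0, 0], "delta_rot": [0, 0, -0.07], "gripper": 0}
    - {"xyz": [0, 0, 0], "delta_rot": [0, 0, -0.075], "gripper": 0}
    - {"xyz": [0, 0, 0.01], "delta_rot": [0, 0, 0], "gripper": 0}
    - {"xyz": [0, 0, 0.015], "delta_rot": [0, 0, 0], "gripper": 0}
    - {"xyz": [0, 0, 0.015], "delta_rot": [0, 0, 0], "gripper": 0}
    - {"xyz": [0, 0, 0.008], "delta_rot": [0, 0, 0], "gripper": 0}
    - {"xyz": [0, 0, 0], "delta_rot": [0, 0, 0], "gripper": 0}
    - {"xyz": [0, 0, 0], "delta_rot": [0, 0, 0], "gripper": 0}

```text
time: 5.4
tool_pos: [0.3854, 0.0648, 0.0707]
tcp_rot: [-2.427, -1.993, -0.002]
wrist_force: [0.7, 0.4, -1.8]
width: 0.098
```

Run:
```python
from h import *
from workcell import bot,read_camera
for n in ("top","scene"):
    c=read_camera(n); np.savez(n+"4.npz",**c)
    crop(c,*((230,170,200,170,3.5) if n=="top" else (230,90,190,190,3)),f"pics/{n}4.png")
    W=cloud(c).reshape(-1,3)
    L=W[np.all((W>[.4,-.01,.09])&(W<[.515,.10,.13]),1)]
    L=L[np.abs(L[:,2]-np.median(L[:,2]))<.005]
    print(n,len(L),L.mean(0).round(4),cv2.minEnclosingCircle(L[:,:2].astype(np.float32)))
s=bot.read_state();print(s["tool_pos"],s["wrist_force"],s["time"])
```

```text
top 766 [0.47   0.0483 0.1129] ((0.4700257480144501, 0.04837144911289215), 0.03133456036448479)
scene 461 [0.4668 0.0454 0.1145] ((0.45119497179985046, 0.060362789779901505), 0.05588431656360626)
[0.38627205 0.06491551 0.07147347] [-0.50767105  0.18231331 -2.23102579] 5.5
```

View pics/top4.png

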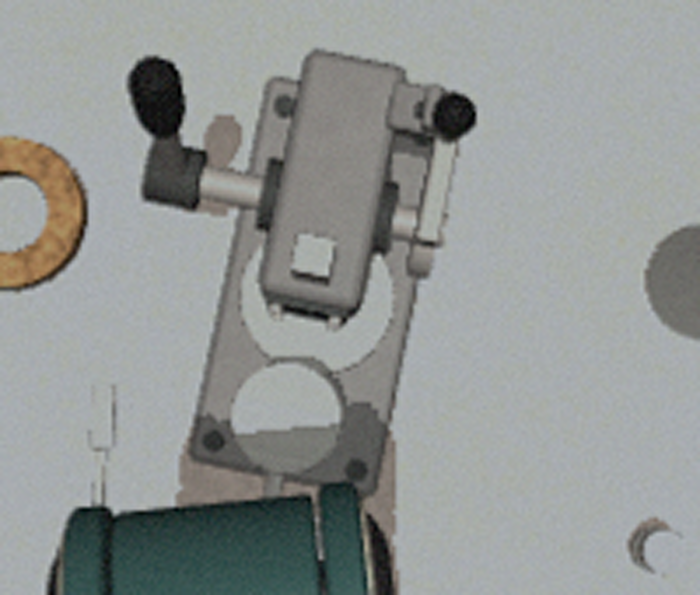

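View pics/scene4.png

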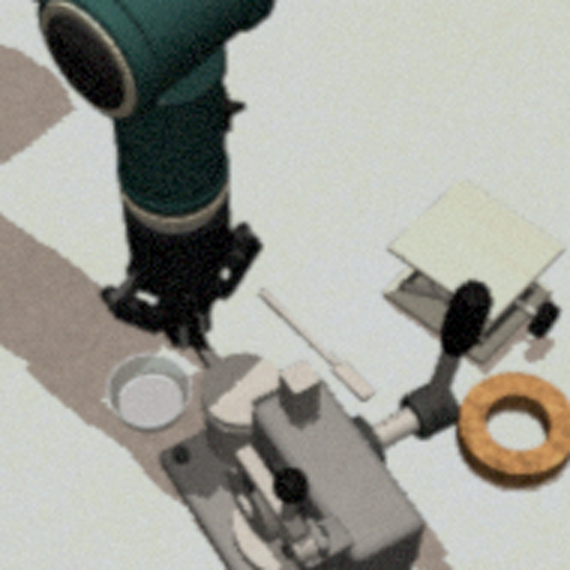

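Run:
```python
from h import *
from scipy.optimize import least_squares
for n in ("top0","scene0"):
    c=load(n);K=c["intrinsics"];T=c["camera_from_world"]
    W=cloud(c);F=W.reshape(-1,3)
    m=(np.abs(W[...,2]-.031)<.004)&(W[...,0]>.46)&(W[...,0]<.66)&(np.abs(W[...,1]-.02)<.08)
    if n=="scene0": pass
    # fit circle r=.048 to outer boundary: use edge points per angle from guess
    P=F[m.reshape(-1)][:,:2]
    c0=np.array([.5487,.0302])
    for it in range(8):
        a=np.arctan2(*(P-c0).T[::-1]);r=np.linalg.norm(P-c0,axis=1)
        b=((a+np.pi)/(2*np.pi)*60).astype(int);E=[]
        for k in range(60):
            i=np.where(b==k)[0]
            if len(i) and .04<r[i].max()<.056: E.append(P[i[r[i].argmax()]])
        E=np.array(E)
        c0=least_squares(lambda q:np.linalg.norm(E-q,axis=1)-.0475,c0,loss="soft_l1",f_scale=.001).x
    print(n,c0,len(E))
    b=load("top4")
```

```text
top0 [0.54794254 0.03159349] 43
scene0 [0.54980592 0.03043107] 19
```

Emit:
arm_command:
  rows:
    - {"xyz": [0, 0.005, 0.002], "delta_rot": [0, 0, 0], "gripper": 0}
    - {"xyz": [0, 0.01, 0], "delta_rot": [0, 0, 0], "gripper": 0}
    - {"xyz": [0, 0.015, 0], "delta_rot": [0, 0, 0], "gripper": 0}
    - {"xyz": [-0.001, 0.015, 0], "delta_rot": [0, 0, 0], "gripper": 0}
    - {"xyz": [0, 0.015, 0], "delta_rot": [0, 0, 0], "gripper": 0}
    - {"xyz": [0, 0.01, 0], "delta_rot": [0, 0, 0], "gripper": 0}
    - {"xyz": [0, 0.0065, 0], "delta_rot": [0, 0, 0], "gripper": 0}
    - {"xyz": [0, 0.003, 0], "delta_rot": [0, 0, 0], "gripper": 0}
    - {"xyz": [0, 0, 0], "delta_rot": [0, 0, 0], "gripper": 0}
    - {"xyz": [0, 0, 0], "delta_rot": [0, 0, 0], "gripper": 0}

```text
time: 6.5
tool_pos: [0.4628, 0.0485, 0.0686]
tcp_rot: [-2.426, -1.993, -0.001]
wrist_force: [-0.1, 0.2, -2.4]
width: 0.096
```

Run:
```python
from h import *
from workcell import bot,read_camera
for n in ("top","scene"):
    c=read_camera(n); np.savez(n+"5.npz",**c)
    crop(c,*((230,170,200,170,3.5) if n=="top" else (260,170,120,120,4.5)),f"pics/{n}5.png")
s=bot.read_state();print(s["tool_pos"],s["wrist_force"],s["time"])
```

```text
[0.46272084 0.04850792 0.06870263] [-0.2199915  -0.1605286  -2.36608064] 6.6
```

View pics/top5.png

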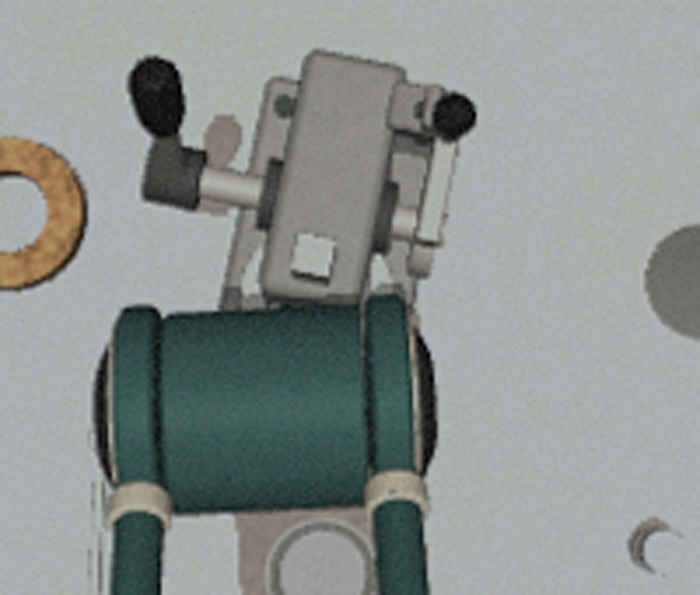

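View pics/scene5.png

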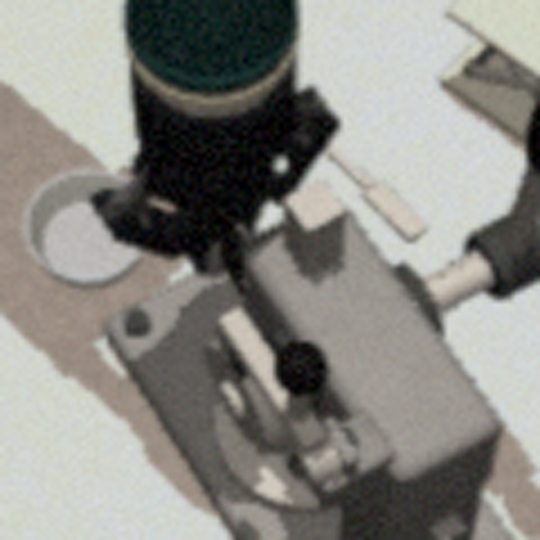

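Emit:
arm_command:
  rows:
    - {"xyz": [0, 0.001, 0.003], "delta_rot": [0, 0, 0], "gripper": 0}
    - {"xyz": [0, 0, 0.003], "delta_rot": [0, 0, 0], "gripper": 0}
    - {"xyz": [0, 0, 0.001], "delta_rot": [0, 0, 0], "gripper": 0}
    - {"xyz": [0, 0, 0], "delta_rot": [0, 0, 0], "gripper": 0}
    - {"xyz": [0, 0, 0], "delta_rot": [0, 0, 0], "gripper": 0}

```text
time: 7.1
tool_pos: [0.4643, 0.0482, 0.0618]
tcp_rot: [-2.427, -1.994, -0.002]
wrist_force: [-0.5, -0.8, -2.3]
width: 0.1
```

Emit:
arm_command:
  rows:
    - {"xyz": [0, 0, 0.001], "delta_rot": [0, 0, 0], "gripper": 0}
    - {"xyz": [0, 0, 0], "delta_rot": [0, 0, 0], "gripper": 0}
    - {"xyz": [0, 0, 0], "delta_rot": [0, 0, 0], "gripper": 0}

```text
time: 7.4
tool_pos: [0.4644, 0.0482, 0.0609]
tcp_rot: [-2.427, -1.994, -0.002]
wrist_force: [0.1, 0.4, -2.5]
width: 0.096
```

Emit:
arm_command:
  rows:
    - {"xyz": [0, 0, 0.001], "delta_rot": [0, 0, 0], "gripper": 0}
    - {"xyz": [0, 0, 0.0005], "delta_rot": [0, 0, 0], "gripper": 0}
    - {"xyz": [0, 0, 0], "delta_rot": [0, 0, 0], "gripper": 0}

```text
time: 7.7
tool_pos: [0.4642, 0.0482, 0.0592]
tcp_rot: [-2.427, -1.994, -0.002]
wrist_force: [-0.1, -0.2, -3.4]
width: 0.098
```

Emit:
arm_command:
  rows:
    - {"xyz": [0, 0, 0.0007], "delta_rot": [0, 0, 0], "gripper": 0}
    - {"xyz": [0, 0, 0], "delta_rot": [0, 0, 0], "gripper": 0}
    - {"xyz": [0, 0, 0], "delta_rot": [0, 0, 0], "gripper": 0}

```text
time: 8.0
tool_pos: [0.4644, 0.0482, 0.0586]
tcp_rot: [-2.427, -1.994, -0.002]
wrist_force: [-0.2, -0.0, -2.0]
width: 0.099
```

Emit:
arm_command:
  rows:
    - {"xyz": [0, 0, 0.001], "delta_rot": [0, 0, 0], "gripper": 0}
    - {"xyz": [0, 0, 0], "delta_rot": [0, 0, 0], "gripper": 0}
    - {"xyz": [0, 0, 0], "delta_rot": [0, 0, 0], "gripper": 0}

```text
time: 8.3
tool_pos: [0.4646, 0.0483, 0.0578]
tcp_rot: [-2.427, -1.994, -0.003]
wrist_force: [-0.5, 0.0, -0.6]
width: 0.094
```

Emit:
arm_command:
  rows:
    - {"xyz": [0, 0, 0.001], "delta_rot": [0, 0, 0], "gripper": 0}
    - {"xyz": [0, 0, 0], "delta_rot": [0, 0, 0], "gripper": 0}
    - {"xyz": [0, 0, 0], "delta_rot": [0, 0, 0], "gripper": 0}

```text
time: 8.6
tool_pos: [0.4645, 0.0483, 0.0573]
tcp_rot: [-2.427, -1.994, -0.003]
wrist_force: [-3.1, 0.2, 4.5]
width: 0.095
```

Emit:
arm_command:
  rows:
    - {"xyz": [0, 0, 0], "delta_rot": [0, 0, 0], "gripper": 0.015}
    - {"xyz": [0, 0, 0], "delta_rot": [0, 0, 0], "gripper": 0.03}
    - {"xyz": [0, 0, 0], "delta_rot": [0, 0, 0], "gripper": 0.04}
    - {"xyz": [0, 0, 0], "delta_rot": [0, 0, 0], "gripper": 0.04}
    - {"xyz": [0, 0, -0.01], "delta_rot": [0, 0, 0], "gripper": 0.04}
    - {"xyz": [0, 0, -0.02], "delta_rot": [0, 0, 0], "gripper": 0.04}
    - {"xyz": [0, -0.02, -0.025], "delta_rot": [0, 0, 0], "gripper": 0.04}
    - {"xyz": [0, -0.025, -0.04], "delta_rot": [0, 0, 0], "gripper": 0.04}
    - {"xyz": [0, -0.02, -0.04], "delta_rot": [0, 0, 0], "gripper": 0.04}
    - {"xyz": [0, 0, -0.04], "delta_rot": [0, 0, 0], "gripper": 0.04}
    - {"xyz": [0, 0, -0.02], "delta_rot": [0, 0, 0], "gripper": 0.04}
    - {"xyz": [0, 0, 0], "delta_rot": [0, 0, 0], "gripper": 0.04}

```text
time: 9.8
tool_pos: [0.403, 0.0608, 0.2566]
tcp_rot: [2.424, 1.992, 0.014]
wrist_force: [0.5, -0.0, -0.3]
width: 0.47
```

Run:
```python
from h import *
from workcell import bot,read_camera
for n in ("top","scene","wrist"):
    c=read_camera(n); np.savez(n+"6.npz",**c)
    crop(c,*((230,170,200,170,3.5) if n=="top" else (260,170,120,120,4.5) if n=="scene" else (0,0,640,480,1.2)),f"pics/{n}6.png")
s=bot.read_state();print(s["tool_pos"],s["wrist_force"],s["time"])
```

```text
[0.39985476 0.06044476 0.25080377] [-0.34447223 -0.34175019 -0.17954233] 9.95
```

View pics/wrist6.png

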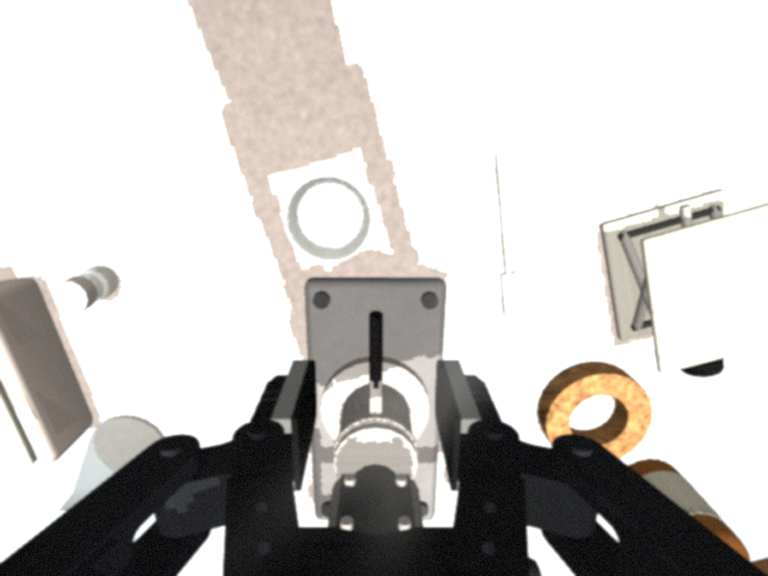

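View pics/scene6.png

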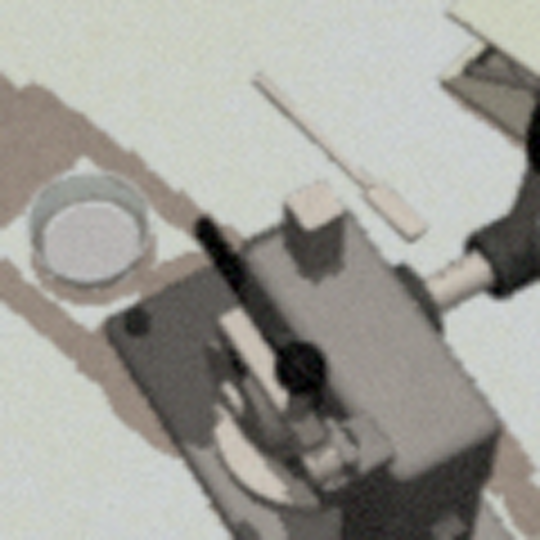

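View pics/top6.png

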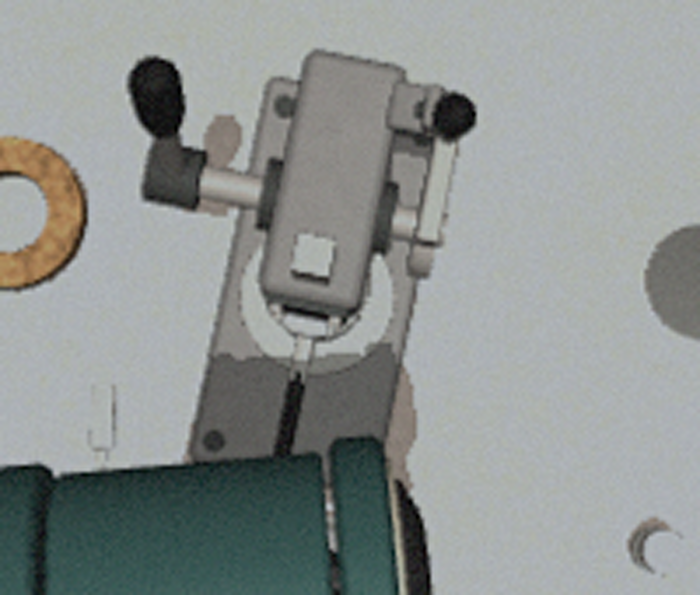

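Run:
```python
from h import *
from scipy.optimize import least_squares
def fit(P,c0,R,lo,hi):
    for it in range(10):
        a=np.arctan2(*(P-c0).T[::-1]);r=np.linalg.norm(P-c0,axis=1)
        b=((a+np.pi)/(2*np.pi)*72).astype(int);E=[]
        for k in range(72):
            i=np.where(b==k)[0]
            if len(i):
                j=i[r[i].argmax()]
                if lo<r[j]<hi: E.append(P[j])
        E=np.array(E)
        c0=least_squares(lambda q:np.linalg.norm(E-q,axis=1)-R,c0,loss="soft_l1",f_scale=.0007).x
    return c0,len(E)
for n in ("wrist6","top6"):
    W=cloud(load(n)).reshape(-1,3)
    z=W[(np.linalg.norm(W[:,:2]-[.549,.03],axis=1)<.06)&(W[:,2]>.02)&(W[:,2]<.11)][:,2]
    print(np.histogram(z,bins=np.arange(.02,.111,.005)))
    f=W[np.linalg.norm(W[:,:2]-[.549,.03],axis=1)<.07]
    front=lambda P:P[((P[:,:2]-[.549,.03])@[-.981,.194])>(-.0)]
    B=front(f[np.abs(f[:,2]-.032)<.004]);L=front(f[np.abs(f[:,2]-.101)<.005])
    print(n,"bed",fit(B[:,:2],np.array([.549,.03]),.048,.04,.055),"lid",len(L),fit(L[:,:2],np.array([.549,.03]),.0318,.027,.036),L.mean(0))
```

```text
(array([1035,  151, 2352,   96,  102,  113,  116,  126,  119,  126,  137,
        145,  356,  320,  168,  178, 2143,    0]), array([0.02 , 0.025, 0.03 , 0.035, 0.04 , 0.045, 0.05 , 0.055, 0.06 ,
       0.065, 0.07 , 0.075, 0.08 , 0.085, 0.09 , 0.095, 0.1  , 0.105,
       0.11 ]))
wrist6 bed (array([0.54841783, 0.03166165]), 34) lid 1883 (array([0.55002897, 0.0317546 ]), 36) [0.53486349 0.03468199 0.10172182]
(array([123, 239, 313,  10,   2,   3,   1,   0,   0,   0,   1,  29,  40,
        15,   8,  30,  50,   0]), array([0.02 , 0.025, 0.03 , 0.035, 0.04 , 0.045, 0.05 , 0.055, 0.06 ,
       0.065, 0.07 , 0.075, 0.08 , 0.085, 0.09 , 0.095, 0.1  , 0.105,
       0.11 ]))
top6 bed (array([0.548868  , 0.03130385]), 35) lid 75 (array([0.5503532 , 0.03226356]), 24) [0.52515774 0.03151539 0.10043097]
```

```bash
sed -i 's/^BED=.*/BED=np.array([.5488,.0306]); YAW=np.deg2rad(-11.2)/' h.py
python3 - <<'E'
from h import *
from workcell import bot
k=press(.078,-.055,.269);g=press(.051,.085,.309);print("pred knob",k,"grip",g)
for n in ("top0","scene0"):
    W=cloud(load(n)).reshape(-1,3)
    for p in (k,g):
        S=W[(np.linalg.norm(W[:,:2]-p[:2],axis=1)<.03)&(W[:,2]>p[2]-.006)]
        print(n,len(S),S.mean(0).round(4),S.min(0).round(4),S.max(0).round(4))
to(bot.read_state(),[*k[:2],.330],YAW,10)
E
```

```text
pred knob [ 0.61463161 -0.03850281  0.269     ] grip [0.61533863 0.10407524 0.309     ]
top0 127 [ 0.612  -0.0373  0.2744] [ 0.6027 -0.048   0.2639] [ 0.6228 -0.0271  0.2807]
top0 238 [0.6126 0.1033 0.3282] [0.6027 0.0919 0.3033] [0.627  0.1164 0.3407]
scene0 119 [ 0.6162 -0.0411  0.2751] [ 0.6057 -0.0494  0.2658] [ 0.6253 -0.0299  0.2824]
scene0 227 [0.6199 0.0981 0.326 ] [0.6051 0.0902 0.3032] [0.6296 0.1127 0.3409]
TCP [ 0.6146 -0.0385  0.3113] shift [-0.0553  0.2298 -0.0608] /n [-0.0055  0.023  -0.0061] turn [-0.001  -0.0014  0.0002] now [0.3999 0.0604 0.2508] F [-0.34 -0.34 -0.18] w 0.468 t 9.95
```

Emit:
arm_command:
  rows:
    - {"xyz": [0, 0, -0.02], "delta_rot": [0, 0, 0], "gripper": 0.045}
    - {"xyz": [0, 0, -0.02], "delta_rot": [0, 0, 0], "gripper": 0.045}
    - {"xyz": [-0.005, 0.01, -0.021], "delta_rot": [0, 0, 0], "gripper": 0.045}
    - {"xyz": [-0.007, 0.03, 0], "delta_rot": [0, 0, 0], "gripper": 0.045}
    - {"xyz": [-0.008, 0.035, 0], "delta_rot": [0, 0, 0], "gripper": 0.045}
    - {"xyz": [-0.008, 0.035, 0], "delta_rot": [0, 0, 0], "gripper": 0.045}
    - {"xyz": [-0.008, 0.035, 0], "delta_rot": [0, 0, 0], "gripper": 0.045}
    - {"xyz": [-0.008, 0.035, 0], "delta_rot": [0, 0, 0], "gripper": 0.045}
    - {"xyz": [-0.007, 0.03, 0], "delta_rot": [0, 0, 0], "gripper": 0.045}
    - {"xyz": [-0.005, 0.02, 0], "delta_rot": [0, 0, 0], "gripper": 0.045}
    - {"xyz": [0, 0, 0], "delta_rot": [0, 0, 0], "gripper": 0.045}
    - {"xyz": [0, 0, 0], "delta_rot": [0, 0, 0], "gripper": 0.045}

```text
time: 11.15
tool_pos: [0.6142, -0.0391, 0.3099]
tcp_rot: [-2.424, -1.991, 0.003]
wrist_force: [0.5, 0.4, -0.5]
width: 0.526
```

Run:
```python
from h import *
from workcell import bot,read_camera
k=press(.078,-.055,.269)
c=read_camera("wrist"); np.savez("wrist7.npz",**c); crop(c,0,0,640,480,1.2,"pics/wrist7.png")
c=read_camera("scene"); crop(c,240,80,200,200,3,"pics/scene7.png")
to(bot.read_state(),k,YAW,3)
```

```text
TCP [ 0.6146 -0.0385  0.2503] shift [0.0002 0.0008 0.061 ] /n [0.0001 0.0003 0.0203] turn [-0.0026 -0.0017  0.0004] now [ 0.614  -0.0387  0.3113] F [ 0.03  0.25 -0.04] w 0.526 t 11.25
```

View pics/wrist7.png

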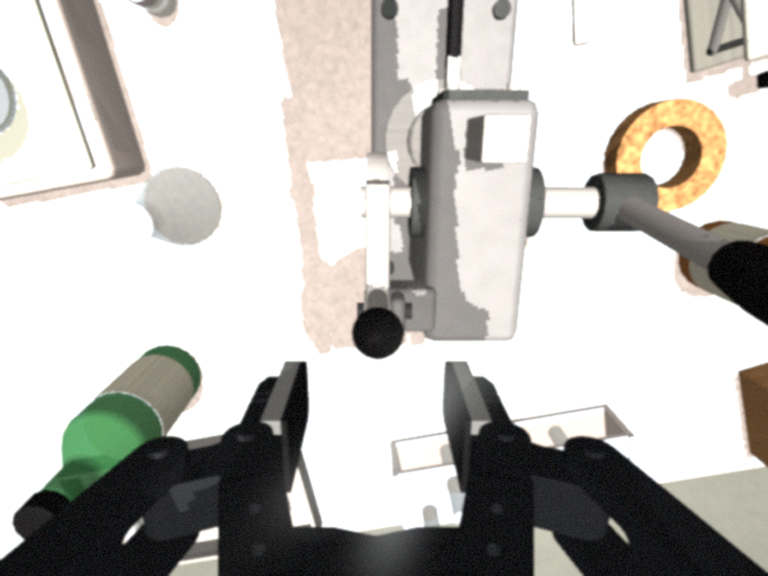

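View pics/scene7.png

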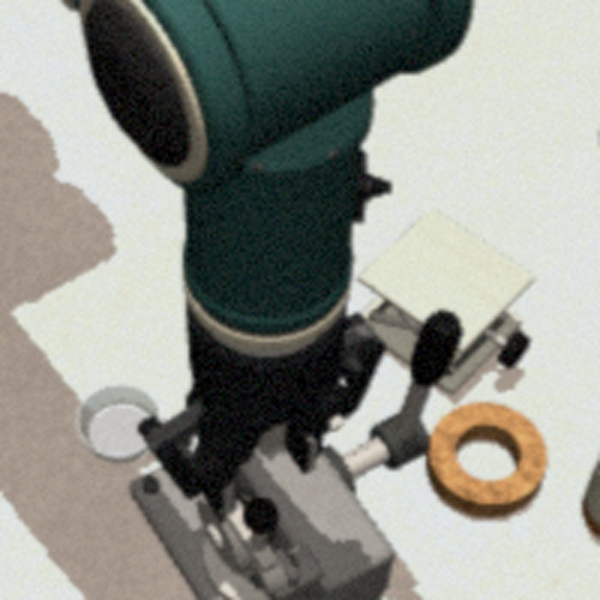

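Emit:
arm_command:
  rows:
    - {"xyz": [0, 0, 0.02], "delta_rot": [0, 0, 0], "gripper": 0.045}
    - {"xyz": [0, 0.001, 0.02], "delta_rot": [0, 0, 0], "gripper": 0.045}
    - {"xyz": [0, 0, 0.02], "delta_rot": [0, 0, 0], "gripper": 0.045}
    - {"xyz": [0, 0, 0], "delta_rot": [0, 0, 0], "gripper": 0.035}
    - {"xyz": [0, 0, 0], "delta_rot": [0, 0, 0], "gripper": 0.025}
    - {"xyz": [0, 0, 0], "delta_rot": [0, 0, 0], "gripper": 0.015}
    - {"xyz": [0, 0, 0], "delta_rot": [0, 0, 0], "gripper": 0.015}
    - {"xyz": [0, 0, 0], "delta_rot": [0, 0, 0], "gripper": 0.015}
  force: 20

```text
time: 12.05
tool_pos: [0.6167, -0.0389, 0.2537]
tcp_rot: [-2.427, -1.994, -0.005]
wrist_force: [0.8, 2.1, -0.3]
width: 0.238
```

Emit:
arm_command:
  rows:
    - {"xyz": [0, 0.006, -0.0005], "delta_rot": [0, 0, 0], "gripper": 0.015}
    - {"xyz": [0, 0.0062, -0.0005], "delta_rot": [0, 0, 0], "gripper": 0.015}
    - {"xyz": [0, 0.0121, 0.0013], "delta_rot": [0, 0, 0], "gripper": 0.015}
    - {"xyz": [0, 0.0116, 0.0036], "delta_rot": [0, 0, 0], "gripper": 0.015}
    - {"xyz": [0, 0.0107, 0.0059], "delta_rot": [0, 0, 0], "gripper": 0.015}
    - {"xyz": [0, 0.0093, 0.0079], "delta_rot": [0, 0, 0], "gripper": 0.015}
    - {"xyz": [0, 0.0075, 0.0095], "delta_rot": [0, 0, 0], "gripper": 0.015}
    - {"xyz": [0, 0.0043, 0.0081], "delta_rot": [0, 0, 0], "gripper": 0.015}
    - {"xyz": [0, 0, 0], "delta_rot": [0, 0, 0], "gripper": 0.015}
    - {"xyz": [0, 0, 0], "delta_rot": [0, 0, 0], "gripper": 0.015}

```text
time: 13.05
tool_pos: [0.6837, -0.0524, 0.2167]
tcp_rot: [-2.428, -1.994, -0.004]
wrist_force: [3.7, 3.4, 2.1]
width: 0.239
```

Run:
```python
from h import *
from workcell import bot,read_camera
c=read_camera("wrist"); crop(c,0,0,640,480,1.2,"pics/wrist8.png")
c=read_camera("scene"); crop(c,280,160,130,150,4,"pics/scene8.png")
to(bot.read_state(),press(.1457,-.055,.2337),YAW,3)
```

```text
TCP [ 0.681  -0.0517  0.215 ] shift [ 0.0002 -0.0025  0.0022] /n [ 0.0001 -0.0008  0.0007] turn [ 0.0017 -0.002   0.0001] now [ 0.6835 -0.0524  0.2172] F [3.32 2.71 2.79] w 0.238 t 13.15
```

View pics/wrist8.png

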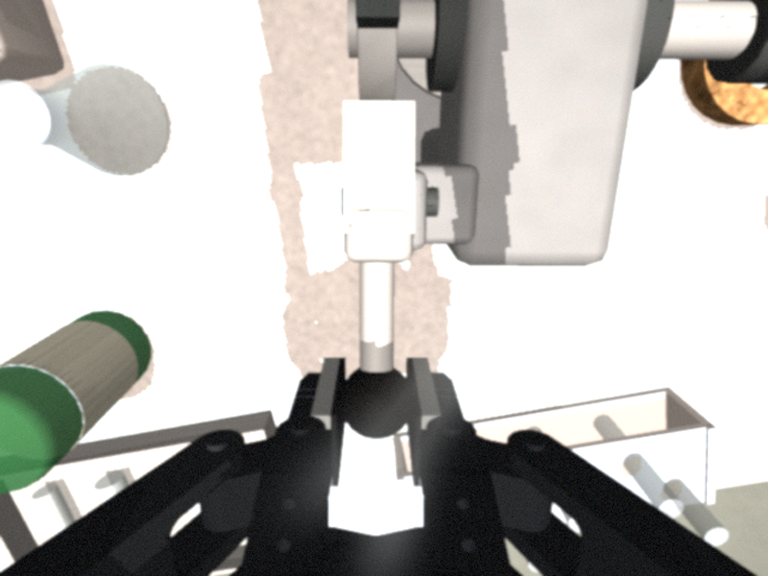

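View pics/scene8.png

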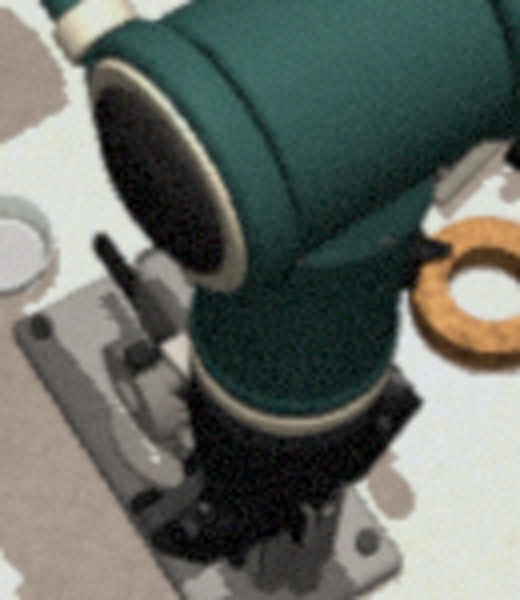

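Emit:
arm_command:
  rows:
    - {"xyz": [0, 0, 0], "delta_rot": [0, 0, 0], "gripper": 0.03}
    - {"xyz": [0, 0, 0], "delta_rot": [0, 0, 0], "gripper": 0.04}
    - {"xyz": [0, 0, 0], "delta_rot": [0, 0, 0], "gripper": 0.045}
    - {"xyz": [0, 0, 0], "delta_rot": [0, 0, 0], "gripper": 0.045}
    - {"xyz": [0, 0, -0.02], "delta_rot": [0, 0, 0], "gripper": 0.045}
    - {"xyz": [0, 0, -0.03], "delta_rot": [0, 0, 0], "gripper": 0.045}
    - {"xyz": [0, 0, -0.03], "delta_rot": [0, 0, 0], "gripper": 0.045}
    - {"xyz": [0, 0, -0.03], "delta_rot": [0, 0, 0], "gripper": 0.045}
    - {"xyz": [0, 0, -0.03], "delta_rot": [0, 0, 0], "gripper": 0.045}
    - {"xyz": [0, 0, -0.025], "delta_rot": [0, 0, 0], "gripper": 0.045}
    - {"xyz": [0, 0, 0], "delta_rot": [0, 0, 0], "gripper": 0.045}
    - {"xyz": [0, 0, 0], "delta_rot": [0, 0, 0], "gripper": 0.045}

```text
time: 14.35
tool_pos: [0.6826, -0.0528, 0.3827]
tcp_rot: [-2.427, -1.994, -0.003]
wrist_force: [-0.1, -0.7, -1.6]
width: 0.528
```

Run:
```python
from h import *
from workcell import bot,read_camera
c=read_camera("wrist"); crop(c,0,0,640,480,1.2,"pics/wrist9.png")
g=press(.051,.085,.309);to(bot.read_state(),[*g[:2],.385],YAW,8)
```

```text
TCP [0.6153 0.1041 0.3663] shift [ 0.1408 -0.0959  0.0151] /n [ 0.0176 -0.012   0.0019] turn [-0.0014 -0.0015  0.0001] now [ 0.6821 -0.0527  0.381 ] F [0.3  0.38 0.37] w 0.527 t 14.4
```

View pics/wrist9.png

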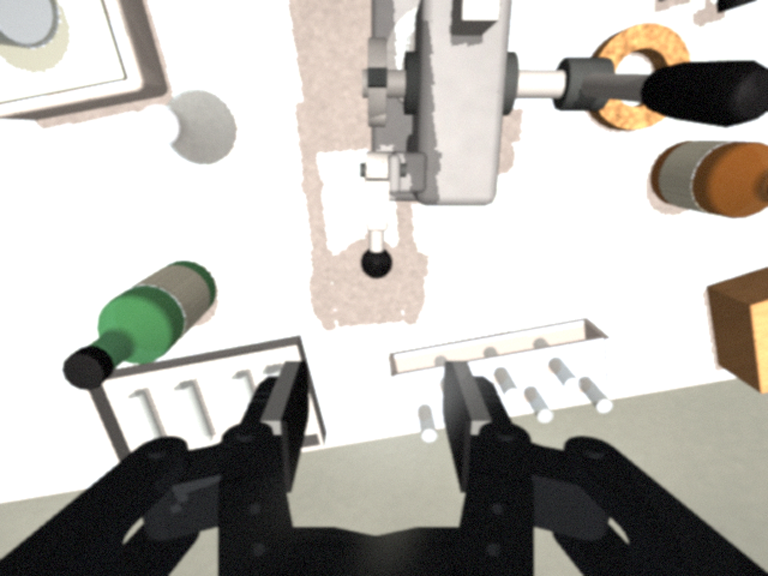

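Emit:
arm_command:
  rows:
    - {"xyz": [0.012, -0.008, 0], "delta_rot": [0, 0, 0], "gripper": 0.055}
    - {"xyz": [0.02, -0.014, 0], "delta_rot": [0, 0, 0], "gripper": 0.055}
    - {"xyz": [0.022, -0.015, 0], "delta_rot": [0, 0, 0], "gripper": 0.055}
    - {"xyz": [0.022, -0.015, 0], "delta_rot": [0, 0, 0], "gripper": 0.055}
    - {"xyz": [0.022, -0.015, 0], "delta_rot": [0, 0, 0], "gripper": 0.055}
    - {"xyz": [0.022, -0.015, 0], "delta_rot": [0, 0, 0], "gripper": 0.055}
    - {"xyz": [0.014, -0.009, 0.005], "delta_rot": [0, 0, 0], "gripper": 0.055}
    - {"xyz": [0.007, -0.005, 0.01], "delta_rot": [0, 0, 0], "gripper": 0.055}
    - {"xyz": [0, 0, 0], "delta_rot": [0, 0, 0], "gripper": 0.055}
    - {"xyz": [0, 0, 0], "delta_rot": [0, 0, 0], "gripper": 0.055}

```text
time: 15.4
tool_pos: [0.6155, 0.1039, 0.3661]
tcp_rot: [-2.426, -1.993, 0.001]
wrist_force: [-0.1, -0.9, -0.1]
width: 0.645
```

Run:
```python
from h import *
from workcell import bot,read_camera
c=read_camera("wrist"); crop(c,0,0,640,480,1.2,"pics/wrist10.png")
g=press(.051,.085,.309);to(bot.read_state(),g,YAW,8)
W=cloud(c).reshape(-1,3);S=W[(np.linalg.norm(W[:,:2]-g[:2],axis=1)<.03)&(W[:,2]>.3)&(W[:,2]<.35)];print(len(S),S.mean(0),S.min(0),S.max(0))
```

```text
TCP [0.6153 0.1041 0.2903] shift [ 0.0003 -0.0006  0.0765] /n [ 0.     -0.0001  0.0096] turn [-0.0006 -0.0009 -0.0005] now [0.6159 0.1036 0.3668] F [ 0.49  0.09 -0.07] w 0.641 t 15.45
2747 [0.61182701 0.10587048 0.32771398] [0.60207438 0.09239983 0.30004726] [0.62753226 0.11749094 0.34006389]
```

View pics/wrist10.png

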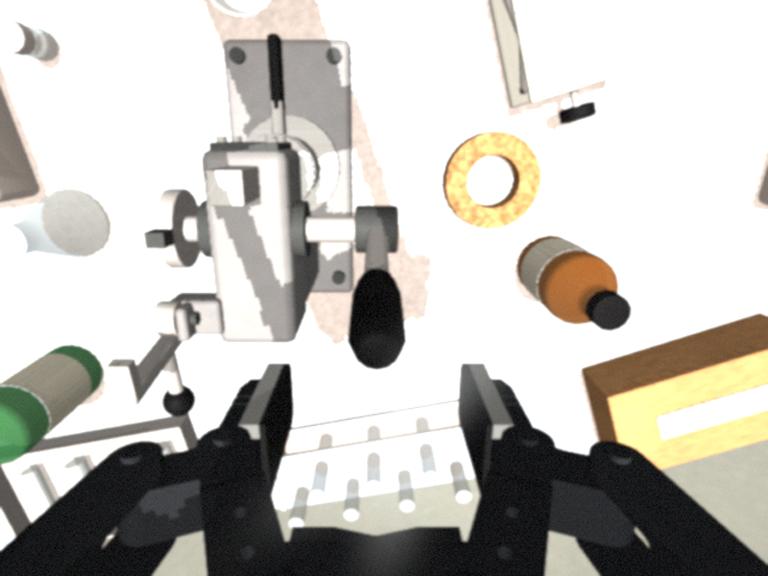

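Emit:
arm_command:
  rows:
    - {"xyz": [0, 0, 0.02], "delta_rot": [0, 0, 0], "gripper": 0.055}
    - {"xyz": [0, 0, 0.02], "delta_rot": [0, 0, 0], "gripper": 0.055}
    - {"xyz": [0, 0, 0.02], "delta_rot": [0, 0, 0], "gripper": 0.055}
    - {"xyz": [0, 0, 0.014], "delta_rot": [0, 0, 0], "gripper": 0.055}
    - {"xyz": [0, 0, 0], "delta_rot": [0, 0, 0], "gripper": 0.045}
    - {"xyz": [0, 0, 0], "delta_rot": [0, 0, 0], "gripper": 0.035}
    - {"xyz": [0, 0, 0], "delta_rot": [0, 0, 0], "gripper": 0.025}
    - {"xyz": [0, 0, 0], "delta_rot": [0, 0, 0], "gripper": 0.015}
    - {"xyz": [0, 0, 0], "delta_rot": [0, 0, 0], "gripper": 0.01}
    - {"xyz": [0, 0, 0], "delta_rot": [0, 0, 0], "gripper": 0.01}
    - {"xyz": [0, 0, 0], "delta_rot": [0, 0, 0], "gripper": 0.01}
  force: 30

```text
time: 16.55
tool_pos: [0.6167, 0.1042, 0.2951]
tcp_rot: [2.427, 1.993, 0.005]
wrist_force: [1.0, -2.7, 5.2]
width: 0.281
```

Run:
```python
from h import *
from workcell import bot
s=bot.read_state();g=press(.051,.085,.309);to(s,g,YAW,8)
# grasp in press frame
c,n=np.cos(YAW),np.sin(YAW);d=s["tool_pos"][:2]-BED;x=c*d[0]+n*d[1];z=s["tool_pos"][2]+.0187
px,pz=x-.035,z-.175;r=np.hypot(px,pz);a0=np.arctan2(px,pz);print("r",r,"a0",a0)
q=np.array([px,pz])
for k,a in enumerate(np.arange(.06,1.21,.06)):
    t=np.array([r*np.sin(a0-a),r*np.cos(a0-a)]);print(round(a,2),"dy %.4f dz %.4f"%(t[0]-q[0],-(t[1]-q[1])));q=t
```

```text
TCP [0.6153 0.1041 0.2903] shift [-0.0004 -0.0013  0.0048] /n [-0.     -0.0002  0.0006] turn [ 0.0031 -0.002   0.0001] now [0.6167 0.1042 0.2951] F [ 0.98 -2.68  5.19] w 0.281 t 16.55
r 0.13987200021340007 a0 0.12373115049396075
0.06 dy -0.0084 dz -0.0008
0.12 dy -0.0084 dz -0.0003
0.18 dy -0.0084 dz 0.0002
0.24 dy -0.0084 dz 0.0007
0.3 dy -0.0083 dz 0.0012
0.36 dy -0.0082 dz 0.0017
0.42 dy -0.0081 dz 0.0022
0.48 dy -0.0079 dz 0.0027
0.54 dy -0.0078 dz 0.0032
0.6 dy -0.0076 dz 0.0036
0.66 dy -0.0073 dz 0.0041
0.72 dy -0.0071 dz 0.0045
0.78 dy -0.0068 dz 0.0049
0.84 dy -0.0065 dz 0.0053
0.9 dy -0.0062 dz 0.0057
0.96 dy -0.0058 dz 0.0061
1.02 dy -0.0054 dz 0.0064
1.08 dy -0.0050 dz 0.0067
1.14 dy -0.0046 dz 0.0070
1.2 dy -0.0042 dz 0.0073
```

Emit:
arm_command:
  rows:
    - {"xyz": [0, -0.0084, -0.0008], "delta_rot": [0, 0, 0], "gripper": 0.01}
    - {"xyz": [0, -0.0084, -0.0003], "delta_rot": [0, 0, 0], "gripper": 0.01}
    - {"xyz": [0, -0.0084, 0.0002], "delta_rot": [0, 0, 0], "gripper": 0.01}
    - {"xyz": [0, -0.0084, 0.0007], "delta_rot": [0, 0, 0], "gripper": 0.01}
    - {"xyz": [0, -0.0083, 0.0012], "delta_rot": [0, 0, 0], "gripper": 0.01}
    - {"xyz": [0, -0.0082, 0.0017], "delta_rot": [0, 0, 0], "gripper": 0.01}
    - {"xyz": [0, -0.0081, 0.0022], "delta_rot": [0, 0, 0], "gripper": 0.01}
    - {"xyz": [0, -0.0079, 0.0027], "delta_rot": [0, 0, 0], "gripper": 0.01}
    - {"xyz": [0, -0.0078, 0.0032], "delta_rot": [0, 0, 0], "gripper": 0.01}
    - {"xyz": [0, -0.0076, 0.0036], "delta_rot": [0, 0, 0], "gripper": 0.01}
    - {"xyz": [0, 0, 0], "delta_rot": [0, 0, 0], "gripper": 0.01}
    - {"xyz": [0, 0, 0], "delta_rot": [0, 0, 0], "gripper": 0.01}
  force: 25

```text
time: 17.75
tool_pos: [0.5349, 0.1207, 0.2794]
tcp_rot: [-2.426, -1.994, -0.002]
wrist_force: [-0.2, -2.4, 6.7]
width: 0.281
```

```bash
cat > st.py <<'E'
from h import *
from workcell import bot
s=bot.read_state()
c,n=np.cos(YAW),np.sin(YAW);d=s["tool_pos"][:2]-BED;x=c*d[0]+n*d[1];y=-n*d[0]+c*d[1];z=s["tool_pos"][2]+.0187
px,pz=x-.035,z-.175;r=np.hypot(px,pz);a=.12-np.arctan2(px,pz);f=s["wrist_force"]
t=np.array([-np.cos(a-.12)*c,-np.cos(a-.12)*n,-np.sin(a-.12)])
rad=np.array([-np.sin(a-.12)*c,-np.sin(a-.12)*n,np.cos(a-.12)])
print("r %.4f y %.4f lever~%.3f tangential push %.2f radial %.2f"%(r,y,a,-f@t,-f@rad),"F",f.round(2),"M",s["torque"].round(2),"rot",s["tcp_rot"].round(3),"w",s["width"],s["time"])
E
python3 st.py
```

```text
r 0.1398 y 0.0857 lever~0.613 tangential push 3.37 radial -5.82 F [-0.25 -2.36  6.72] M [-0.45 -0.3  -0.08] rot [-2.426e+00 -1.994e+00 -2.000e-03] w 0.2805750784228936 17.75
```

Emit:
arm_command:
  rows:
    - {"xyz": [0, -0.0073, 0.0041], "delta_rot": [0, 0, 0], "gripper": 0.01}
    - {"xyz": [0, -0.0071, 0.0045], "delta_rot": [0, 0, 0], "gripper": 0.01}
    - {"xyz": [0, -0.0068, 0.0049], "delta_rot": [0, 0, 0], "gripper": 0.01}
    - {"xyz": [0, -0.0033, 0.0026], "delta_rot": [0, 0, 0], "gripper": 0.01}
    - {"xyz": [0, 0, 0], "delta_rot": [0, 0, 0], "gripper": 0.01}
    - {"xyz": [0, 0, 0], "delta_rot": [0, 0, 0], "gripper": 0.01}

```text
time: 18.35
tool_pos: [0.5109, 0.1255, 0.2632]
tcp_rot: [-2.426, -1.993, -0.002]
wrist_force: [-0.3, -1.5, 5.8]
width: 0.282
```

```bash
python3 st.py
```

```text
r 0.1401 y 0.0857 lever~0.823 tangential push 3.73 radial -4.45 F [-0.34 -1.53  5.81] M [-0.36 -0.31 -0.06] rot [-2.426e+00 -1.993e+00 -2.000e-03] w 0.28240603414653986 18.35
```

Emit:
arm_command:
  rows:
    - {"xyz": [0, -0.0033, 0.0027], "delta_rot": [0, 0, 0], "gripper": 0.01}
    - {"xyz": [0, -0.0031, 0.0028], "delta_rot": [0, 0, 0], "gripper": 0.01}
    - {"xyz": [0, -0.0031, 0.0029], "delta_rot": [0, 0, 0], "gripper": 0.01}
    - {"xyz": [0, 0, 0], "delta_rot": [0, 0, 0], "gripper": 0.01}
    - {"xyz": [0, 0, 0], "delta_rot": [0, 0, 0], "gripper": 0.01}

```text
time: 18.85
tool_pos: [0.5023, 0.1272, 0.2554]
tcp_rot: [-2.427, -1.994, -0.004]
wrist_force: [1.6, -2.3, 7.3]
width: 0.285
```

```bash
python3 st.py
```

```text
r 0.1403 y 0.0858 lever~0.907 tangential push 6.59 radial -3.74 F [ 1.58 -2.32  7.31] M [-0.44 -0.43 -0.05] rot [-2.427 -1.994 -0.004] w 0.28452794801198533 18.85
```

Emit:
arm_command:
  rows:
    - {"xyz": [0, -0.0029, 0.003], "delta_rot": [0, 0, 0], "gripper": 0.01}
    - {"xyz": [0, -0.0029, 0.0031], "delta_rot": [0, 0, 0], "gripper": 0.01}
    - {"xyz": [0, 0, 0], "delta_rot": [0, 0, 0], "gripper": 0.01}
    - {"xyz": [0, 0, 0], "delta_rot": [0, 0, 0], "gripper": 0.01}

```text
time: 19.25
tool_pos: [0.4964, 0.1284, 0.2492]
tcp_rot: [-2.426, -1.994, -0.003]
wrist_force: [1.2, -2.4, 6.4]
width: 0.285
```

```bash
python3 st.py
```

```text
r 0.1405 y 0.0858 lever~0.968 tangential push 5.87 radial -2.96 F [ 1.22 -2.41  6.36] M [-0.41 -0.4  -0.04] rot [-2.426 -1.994 -0.003] w 0.28532737799068303 19.25
```

Emit:
arm_command:
  rows:
    - {"xyz": [0, -0.0028, 0.0031], "delta_rot": [0, 0, 0], "gripper": 0.01}
    - {"xyz": [0, 0, 0], "delta_rot": [0, 0, 0], "gripper": 0.01}
    - {"xyz": [0, 0, 0], "delta_rot": [0, 0, 0], "gripper": 0.01}

```text
time: 19.55
tool_pos: [0.4937, 0.129, 0.2462]
tcp_rot: [-2.426, -1.994, -0.003]
wrist_force: [0.6, -2.6, 7.3]
width: 0.284
```

```bash
python3 st.py
```

```text
r 0.1406 y 0.0858 lever~0.998 tangential push 6.32 radial -3.87 F [ 0.57 -2.57  7.33] M [-0.44 -0.37 -0.09] rot [-2.426 -1.994 -0.003] w 0.28378892589833077 19.55
```

Emit:
arm_command:
  rows:
    - {"xyz": [0, -0.002, 0.0023], "delta_rot": [0, 0, 0], "gripper": 0.01}
    - {"xyz": [0, 0, 0], "delta_rot": [0, 0, 0], "gripper": 0.01}
    - {"xyz": [0, 0, 0], "delta_rot": [0, 0, 0], "gripper": 0.01}

```text
time: 19.85
tool_pos: [0.4928, 0.1292, 0.2449]
tcp_rot: [2.427, 1.994, 0.006]
wrist_force: [1.1, -2.5, 10.0]
width: 0.279
```

```bash
python3 st.py
```

```text
r 0.1406 y 0.0858 lever~1.009 tangential push 8.74 radial -5.07 F [ 1.1  -2.55  9.98] M [-0.64 -0.51 -0.01] rot [2.427 1.994 0.006] w 0.2785150137555493 19.85
```

Emit:
arm_command:
  rows:
    - {"xyz": [0, -0.002, 0.0024], "delta_rot": [0, 0, 0], "gripper": 0.01}
    - {"xyz": [0, 0, 0], "delta_rot": [0, 0, 0], "gripper": 0.01}
    - {"xyz": [0, 0, 0], "delta_rot": [0, 0, 0], "gripper": 0.01}

```text
time: 20.15
tool_pos: [0.4923, 0.1293, 0.2442]
tcp_rot: [2.425, 1.992, 0.01]
wrist_force: [2.9, -4.1, 13.9]
width: 0.284
```

```bash
python3 st.py
```

```text
r 0.1405 y 0.0859 lever~1.015 tangential push 13.14 radial -5.89 F [ 2.89 -4.09 13.93] M [-0.82 -0.69 -0.04] rot [2.425 1.992 0.01 ] w 0.2836438809343063 20.15
```

Emit:
arm_command:
  rows:
    - {"xyz": [0, -0.001, 0.0012], "delta_rot": [0, 0, 0], "gripper": 0.01}
    - {"xyz": [0, 0, 0], "delta_rot": [0, 0, 0], "gripper": 0.01}
    - {"xyz": [0, 0, 0], "delta_rot": [0, 0, 0], "gripper": 0.01}
    - {"xyz": [0, 0, 0], "delta_rot": [0, 0, 0], "gripper": 0.01}
    - {"xyz": [0, 0, 0], "delta_rot": [0, 0, 0], "gripper": 0.01}

```text
time: 20.65
tool_pos: [0.4922, 0.1294, 0.244]
tcp_rot: [2.424, 1.991, 0.013]
wrist_force: [3.7, -5.9, 16.8]
width: 0.284
```

```bash
python3 st.py
python3 - <<'E'
from h import *
from workcell import bot,read_camera
for n in ("top","scene","wrist"):
    c=read_camera(n); np.savez(n+"11.npz",**c)
    crop(c,*((230,150,200,170,3.5) if n=="top" else (260,150,130,130,4.5) if n=="scene" else (0,0,640,480,1.2)),f"pics/{n}11.png")
    W=cloud(c).reshape(-1,3);R=W[(np.linalg.norm(W[:,:2]-BED,axis=1)<.016)&(W[:,2]>.203)&(W[:,2]<.26)]
    print(n,"ram top",len(R),R[:,2].mean() if len(R) else 0, np.median(R,0) if len(R) else 0)
    for q in (.7,.9): 
        if len(R): print(np.quantile(R[:,2],q))
E
```

```text
r 0.1405 y 0.0859 lever~1.016 tangential push 16.11 radial -6.75 F [ 3.72 -5.88 16.8 ] M [-0.99 -0.79 -0.08] rot [2.424 1.991 0.013] w 0.28356731730143775 20.65
top ram top 125 0.2106331031538397 [0.54677731 0.03176432 0.2108142 ]
0.21182607198624231
0.21284895824236721
scene ram top 118 0.21089886753908546 [0.5498553  0.02934787 0.21159435]
0.21244510997628518
0.21356263237867282
wrist ram top 15 0.21320101633655542 [0.55672628 0.03094997 0.21320461]
0.2133270465021501
0.2137207571254224
```

View pics/scene11.png

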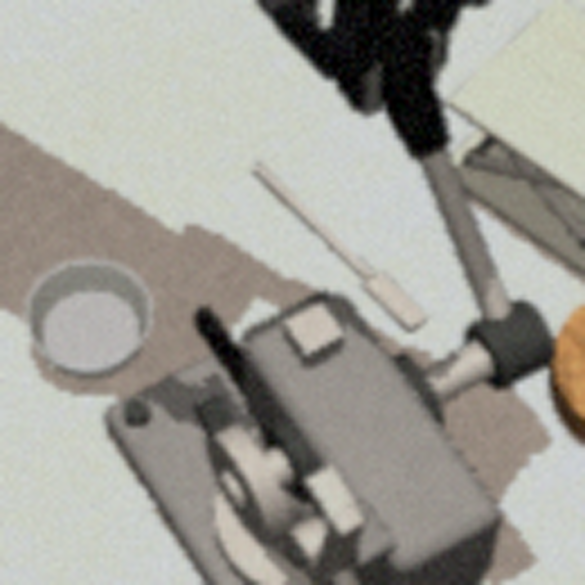

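View pics/top11.png

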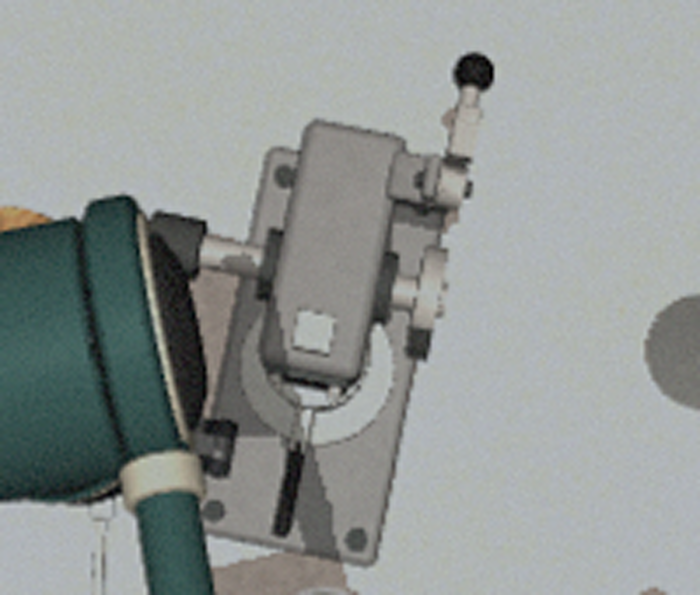

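View pics/wrist11.png

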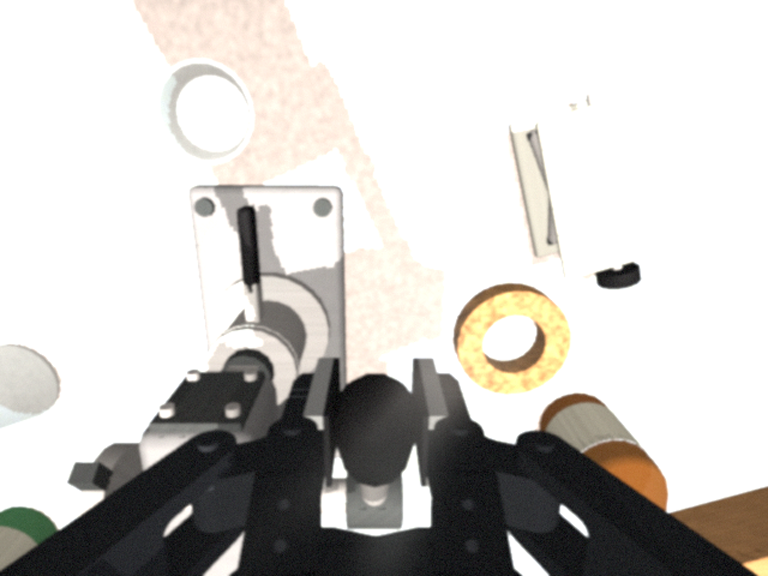

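```bash
python3 - <<'E'
from h import *
a=load("wrist11");W=cloud(a)
F=W.reshape(-1,3)
for n,b in (("wrist6",load("wrist6")),("wrist11",a)):
    F=cloud(b).reshape(-1,3);u=(F[:,:2]-BED)@[-.981,.194];r=np.linalg.norm(F[:,:2]-BED,axis=1)
    S=F[(u>.012)&(r<.029)&(r>.019)&(F[:,2]>.08)&(F[:,2]<.12)];print(n,len(S),"lid z",np.median(S[:,2]))
t0,t1=load("top0"),load("top11");A=cloud(t0);B=cloud(t1)
for nm,(u,v) in dict(cork=(232,213),dish=(322,320),amber=(200,170),green=(487,152),beaker=(485,300),vial=(420,327)).items(): print(nm,A[v,u].round(3),B[v,u].round(3))
E
python3 st.py
```

```text
wrist6 697 lid z 0.10185355376025039
wrist11 710 lid z 0.09680378870613697
cork [0.64  0.226 0.023] [0.639 0.226 0.025]
dish [0.407 0.027 0.014] [0.407 0.027 0.016]
amber [0.702 0.267 0.153] [0.702 0.267 0.153]
green [ 0.722 -0.281  0.209] [ 0.722 -0.281  0.208]
beaker [ 0.449 -0.308  0.08 ] [ 0.449 -0.307  0.081]
vial [ 0.393 -0.179  0.05 ] [ 0.393 -0.179  0.046]
r 0.1405 y 0.0859 lever~1.016 tangential push 15.91 radial -7.96 F [ 2.64 -5.83 17.4 ] M [-1.02 -0.73 -0.07] rot [2.423 1.991 0.013] w 0.2837187480744865 20.8
```

Lid went from 101.9 to 96.8 mm above the bench, which matches fully home. The push on the lever is firm and steady, so I'm handing in.

```bash
python3 -c "
from workcell import bot
print(bot.finish_job())"
```

```text
the job is handed in; nothing more can be done
None
```

The canister is closed and I handed the job in while still holding the lever down, at about 21 s on the robot's clock.

I carried the canister by its handle from the lab jack to the bed plate and let go. I then pinched the catch knob and swung it over to the back. Last, I pulled the lever forward and down until it came up against a hard stop.

**Last checks:**
- **Centring:** the canister sits about 1.5 mm from the bed centre, measured by both the wrist and top cameras before pressing.
- **Catch:** it was still lying right back in the final picture.
- **Lid:** its top dropped from 101.9 to 96.8 mm above the work surface, where fully home is 97 mm. The ram came down about 27 mm, as expected.
- **Pressure:** the steady push on the lever grip is about 16 N along its travel, of which perhaps 3 N comes from the grip itself. At least 6 N was needed.
- **Bystanders:** depth spot checks on the cork ring, dish, both bottles, beaker and vial show no movement. The flask and spatula I only saw in the pictures, where they looked untouched.

**Disagreements:** the lever angle worked out from the tool position was 1.02 rad, against about 0.96 expected. The ram and lid heights agree with 0.96, so I put the difference down to calibration or a small slip of the grip. The top and scene cameras also differed by 2–3 mm, so I averaged them.

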